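Fetch the pawns out of the window-shelf box into the bowl

ROBOT

A 6-joint arm with a two-finger parallel gripper is mounted at the origin on the work surface. World frame = base frame: x ahead of the robot, y to its left, z up, the work surface at z = 0. Lengths are in m, angles in rad, forces in N, time in s.
With the tool pointing down it reaches from about 0.375 to 0.9 m from the base axis. Payload 3.1 kg.
Tool frame: the origin (TCP) lies on the centre line of the jaws, within the pads' length; the fingertips stand 11 mm ahead of it and the grasp point (between the pads) lies 8 mm behind it; x points along the fingers, y is the direction in which the jaws open and shut, and the axes are right-handed (so a half turn about x gives the same grasp; the last joint's range is limited). The gripper opens to 87 mm and grips with 3 to 60 N. Pads are 19 mm wide; open, the fingers measure 117 mm over their backs; the gripper's body (75 mm by 190 mm) begins 51 mm behind the grasp point.
Start: joints at [-0.178, 0.527, 1.433, -0, 1.181, -0.178], TCP at [0.625, 0, 0.234] pointing down, gripper open.
Joint ranges: [-3.08, 3.08], [-0.75, 2.2], [0.22, 2.44], [-1.43, 4.57], [0, 2.65], [-2.85, 2.85]. Speed limits (rad/s): [2.79, 2.79, 3.14, 3.14, 3.14, 3.14].

INTERFACE

Orientations are given as a unit quaternion [x, y, z, w].
In Python, from rig import robot, camera, camera_info gives the robot as it stands.
- The arm moves only by the shell command python3 -m inch 'ROWS' [FORCE]. ROWS is JSON, a list that holds one entry, the list of rows, each a list of 5 numbers: the shift along the tool's x, y, z in cm, then the turn about the tool's x in rad, then the opening, from 0 (shut) to 1 (fully open). A call has 1 to 8 rows; each row shifts and turns the pose as measured when the row begins, along the tool's axes as they then stand; what a row does not reach is not made up. A row lasts 1/12 s, in which the tool goes at most 41.7 mm and 7.16 degrees, less where a joint would pass 70% of its speed; a pose out of reach is approached as far as the arm can. A call with a gripper value outside its range is refused whole. The fingers move at their own pace and stop on an object; FORCE is the grip in N (left out, the last holds). Time passes only in rows, so rows that do not move let the fingers close. It gives the time, the measured TCP pose, the force and the opening at its end, in the units of the state.
- robot.get_obs(): the state, without advancing time (a new reading comes with each control period).
- camera(name): name is "scene" or "side" or "wrist"; returns the picture (480x640x3 uint8, red, green, blue); there is no depth.
- camera_info(name): a dict with "camera_matrix" (3x3 intrinsics, pixels), "dist" ([k1, k2, p1, p2, k3] as OpenCV has them; the pictures are not rectified), "rvec" (rotation vector, rad) and "tvec" (3), from world to camera coordinates, as OpenCV has them. Camera axes: x right, y down, z forward; pixel columns grow to the right and rows downward; lengths in m; the calibration is good to about 2 mm. A picture is of the moment at which its call begins: read the wrist's pose just before it. camera_info takes no time and is no camera call; for the wrist camera it gives the pose at the moment of the call.
- robot.hand_in(): hands the job in, once; it reports no verdict.
The state is a dict: "time": time; "q": joint angles; "joint_velocities": joint speeds; "joint_torque": joint torques, N m; "position": TCP position; "tool_rot": TCP orientation; "ft_force": force on the tool from outside, world axes, zero at the start; "moment": the same for the moment, N m; "grip_width": finger opening in m.
Only numpy, scipy, OpenCV 4.12 (cv2) and the standard library are available. Lean on these libraries where they do the work, as an engineer would, in place of code of your own. Each camera call takes 0.05 s, during which the arm holds its last target. There are 200 camera calls.

TASK

The light wooden pawns are shut in the white box under its plywood panel: turn both wooden turn buttons aside, lift the panel out by its handle and lay it flat, handle up, in the middle of the cork mat. Turn the upside-down green bowl mouth up on the shelf and put every light pawn from the box into it. Leave the buttons turned aside, and do not disturb the rack with the black pawns, the chessboard, the bottle opener, the tea glass or the tin.

Things in the scene. Friction and masses are not known exactly. Their poses are not given: they have to be found in the camera images.
- box: white storage box fixed to the shelf, 148 (x) x 244 (y) x 84 high; origin at the centre of its underside, z up. Floor 14 above the origin, 124 x 170 clear; walls 12 thick at the x sides, end rails 30 thick at the y ends. Opening 124 x 184; a 7 wide ledge at each y end, 76 above the origin, carries the panel
- button_a (a joint): dark turn button on the box's +y end rail: bar 68 long, 14 wide, 12 thick, turning about a vertical screw through its middle; stays where left (0.05 N m). 0 = bar along the box's y, 16 over the panel (locked; starts within 0.3 of it); grows counter-clockwise from above; stops at +-1.75; panel free beyond +-1.25, either way
- button_b (a joint): the same turn button on the box's -y end rail
- button_a_top (a point): centre of the top of turn button a, on its screw, 97.5 above the shelf (110 from the box's centre towards the box's +y); turns with the bar, its y axis lies along the bar
- button_b_top (a point): the same on turn button b (towards the box's -y)
- panel: plywood panel 120 (x) x 180 (y) x 8 thick, 0.2 kg, with a solid dark handle bar on its middle, 16 wide (x), 90 long (y), standing 30 above the panel's face; origin at the centre of its underside, z up through the handle (handle top at 38). Starts in the box's frame, flush with its top, 2 clearance all round
- mat: cork mat fixed to the shelf, 170 (x) x 230 (y) x 4 thick; origin at the centre of its underside
- bowl: dark green bowl, 0.4 kg, mouth 140 across, 70 high, wall 5, inner floor 26 up; weighted foot: upright cylinder 54 across, 20 high, then the body swells to 110 across at height 28, 134 at 45. Origin: centre of the foot's underside, z towards the mouth (starts mouth down, origin 70 above the shelf). Set on its rim tipped over 65 degrees from mouth down and let go, it rolls upright by itself
- pawn0: light wooden chess pawn, 60 tall, base 32 across, body 25 across, collar and ball head 27 across, 0.04 kg; origin half way up its axis, z towards the head (head centre 16.5 above the origin, collar from 4 to 10). Starts upright on the box's floor, in a row along the box's y at about 40 spacing; two to four of the four pawns are present
- pawn1: light wooden chess pawn, 60 tall, base 32 across, body 25 across, collar and ball head 27 across, 0.04 kg; origin half way up its axis, z towards the head (head centre 16.5 above the origin, collar from 4 to 10). Starts upright on the box's floor, in a row along the box's y at about 40 spacing; two to four of the four pawns are present
- pawn2: light wooden chess pawn, 60 tall, base 32 across, body 25 across, collar and ball head 27 across, 0.04 kg; origin half way up its axis, z towards the head (head centre 16.5 above the origin, collar from 4 to 10). Starts upright on the box's floor, in a row along the box's y at about 40 spacing; two to four of the four pawns are present
- pawn3: light wooden chess pawn, 60 tall, base 32 across, body 25 across, collar and ball head 27 across, 0.04 kg; origin half way up its axis, z towards the head (head centre 16.5 above the origin, collar from 4 to 10). Starts upright on the box's floor, in a row along the box's y at about 40 spacing; two to four of the four pawns are present
- rack: bystander: slotted wooden rack 50 x 220 with four black pawns, 106 high; origin at its underside centre
- chessboard: bystander: folded chessboard with a clasp, 145 x 290 x 44; origin at its underside centre
- opener: bystander: flat steel bottle opener, 125 long (y), 6 thick; origin at its underside
- glass: bystander: tea glass in a steel holder, 66 across, 95 high; origin at its underside centre
- tin: bystander: jar with a red cap, 76 across, 110 high; origin at its underside centre
Not all that is in view belongs to the job. What is shaped like the panel but red is not meant.

How it is judged:
On the way, in this order (a step that is already met when the one before it is completed fails the run):
1. both turn buttons are turned aside ((value of joint button_a above 1 rad or value of joint button_a below -1 rad) and (value of joint button_b above 1 rad or value of joint button_b below -1 rad)), for 0.2 s.
2. the panel is lifted out of its frame and away from the box (horizontal distance between panel and box above 0.16 m), for 0.1 s.
At the end, for the whole second after the job is handed in: buttons over 1.0 rad from locked; panel flat (0.12 rad), handle up, on the mat, centres within 60 mm; bowl mouth up on the shelf (tilt under 0.15 rad); each pawn present in the bowl (middle within 62 mm of its axis, 20 to 100 mm above its underside); all at rest (all of step 1 and horizontal distance between panel and mat below 0.06 m and height (world z) of panel below 0.014 m and angle between panel's own z axis and vertical below 0.12 rad and linear speed of each of panel, bowl, pawn0, pawn1, pawn2, pawn3 below 0.03 m/s and angle between bowl's own z axis and vertical below 0.15 rad and height (world z) of bowl below 0.01 m and horizontal distance between each of pawn0, pawn1, pawn2, pawn3 and bowl below 0.062 m and z of pawn0 in the frame of bowl between 0.02 and 0.1 m and z of pawn1 in the frame of bowl between 0.02 and 0.1 m and z of pawn2 in the frame of bowl between 0.02 and 0.1 m and z of pawn3 in the frame of bowl between 0.02 and 0.1 m); the robot touches nothing.
It fails at once if a bystander (rack, chessboard, opener, glass, tin) is moved by more than 50 mm (distance of any of rack, chessboard, opener, glass, tin from where it was at the start of the episode above 0.05 m).
Of pawn0, pawn1, pawn2, pawn3 only 2 to 4 are there at a start; the rules pass over those that are not, and their reading is None.
At some moment in a run one of bowl may be knocked a few centimetres aside while the robot is not near it.
Once in a run the grip may slacken for a moment while it holds something.
It also fails if it takes over 210 s, if anything falls off the work surface, if the arm or the gripper's body presses on something with over 40 N, if the wrist force passes 120 N, or if a joint passes its speed limit or range.

## Working session

There is one attempt and no reset: what is moved stays moved. The work goes in short steps, Python scripts to look and compute and a shell command to move; the robot and the scene stay as the last step left them, time stands still between calls to the robot, and variables do not carry over. Pictures are saved under pics/ and viewed, about 12 in all and at most 16, crops included, and the job is handed in when it is done.

```bash
ls; mkdir -p pics
cat > h.py <<'E'
import numpy as np, cv2
from rig import robot, camera, camera_info
from scipy.spatial.transform import Rotation as R
def shot(n,f):
    i=camera_info(n); im=camera(n); cv2.imwrite('pics/'+f,im[:,:,::-1]); return im,i
def ray(i,uv):
    K=np.array(i['camera_matrix'],float);d=np.array(i['dist'],float)
    p=cv2.undistortPoints(np.array([[uv]],float),K,d)[0,0]
    Rm=cv2.Rodrigues(np.array(i['rvec'],float))[0];t=np.array(i['tvec'],float).ravel()
    return -Rm.T@t, Rm.T@np.array([p[0],p[1],1.])
def onz(i,uv,z):
    o,d=ray(i,uv); return o+d*(z-o[2])/d[2]
def two(i1,uv1,i2,uv2):
    a,d=ray(i1,uv1);b,e=ray(i2,uv2)
    s=np.linalg.lstsq(np.c_[d,-e],b-a,rcond=None)[0]
    p,q=a+d*s[0],b+e*s[1]; return (p+q)/2,np.linalg.norm(p-q)
def proj(i,X):
    return cv2.projectPoints(np.array([X],float),np.array(i['rvec'],float),np.array(i['tvec'],float),np.array(i['camera_matrix'],float),np.array(i['dist'],float))[0][0,0]
def st():
    o=robot.get_obs(); print('t',round(o['time'],2),'p',np.round(o['position'],4),'R',np.round(R.from_quat(o['tool_rot']).as_matrix(),2).tolist(),'F',np.round(o['ft_force'],1),'w',round(o['grip_width'],4),'q',np.round(o['q'],2)); return o
E
python3 - <<'E'
from h import *
import pickle
st()
I={}
for n in ('scene','side','wrist'):
    im,i=shot(n,n+'0.png');I[n]=i;print(n,np.round(ray(i,(320,240)),2).tolist())
pickle.dump(I,open('I.pkl','wb'))
E
```

```text
pics
t 0.0 p [6.243e-01 2.000e-04 2.326e-01] R [[-0.0, 1.0, 0.0], [0.0, 0.0, -1.0], [-1.0, -0.0, -0.0]] F [ 0.7  0.4 -0.3] w 0.087 q [-0.18  0.53  1.43 -0.    1.18 -0.18]
scene [[1.43, -0.02, 0.88], [-0.77, -0.01, -0.64]]
side [[0.25, -0.99, 0.84], [0.23, 0.77, -0.6]]
wrist [[0.62, 0.08, 0.38], [0.01, -0.28, -0.96]]
```

View pics/scene0.png

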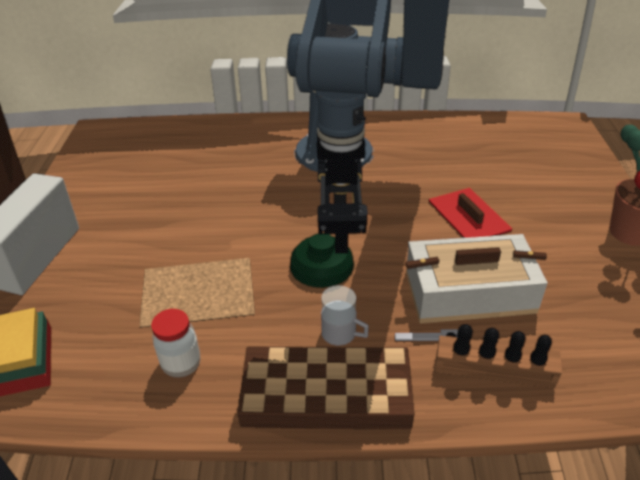

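View pics/side0.png

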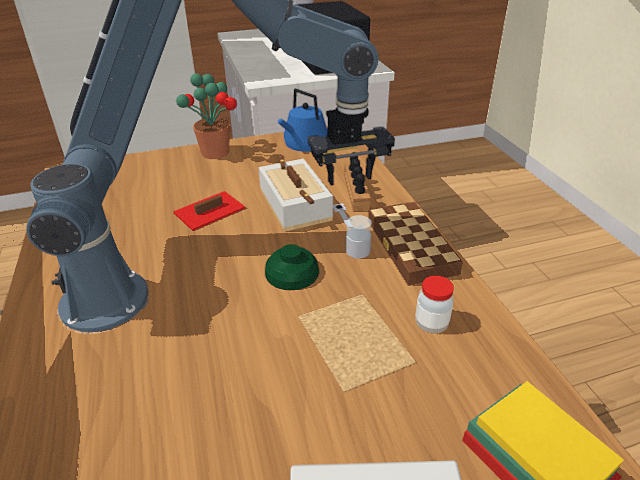

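Run:
```python
from h import *
a=cv2.imread('pics/scene0.png')[220:340,395:555];b=cv2.imread('pics/side0.png')[150:230,250:340]
c=np.zeros((600,800,3),np.uint8)
a=cv2.resize(a,(640,480)[:2] if 0 else (440,330),interpolation=cv2.INTER_CUBIC);b=cv2.resize(b,(360,320),interpolation=cv2.INTER_CUBIC)
c[:330,:440]=a;c[:320,440:]=b
d=cv2.imread('pics/scene0.png')[215:345,120:370];c[340:600,:500]=cv2.resize(d,(500,260),interpolation=cv2.INTER_CUBIC)
cv2.imwrite('pics/crop1.png',c)
```

```text
(no output)
```

View pics/crop1.png

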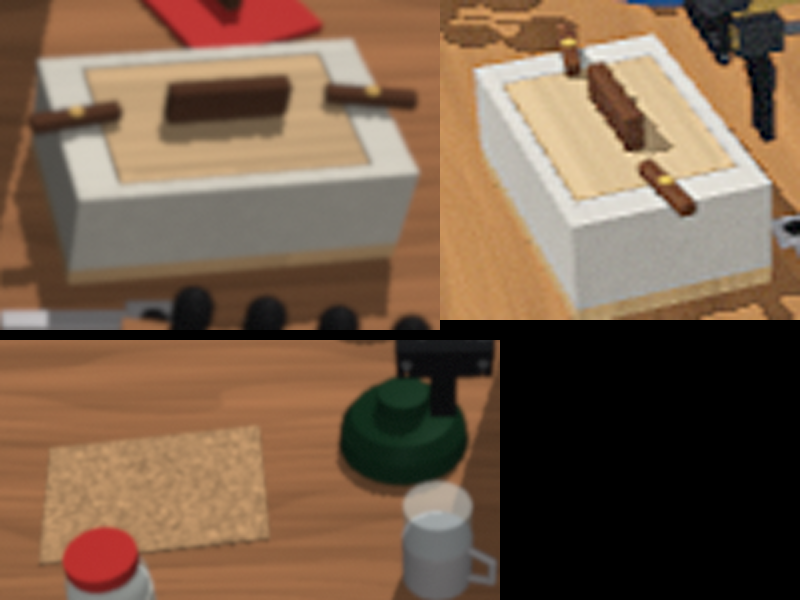

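Run:
```python
from h import *
import pickle
I=pickle.load(open('I.pkl','rb'));s,d=I['scene'],I['side']
c1=lambda u,v:(395+u/2.75,220+v/2.75); c2=lambda u,v:(250+(u-440)/4,150+v/4); c3=lambda u,v:(120+u/2,215+(v-340)/2)
P={}
for n,a,b in [('a',c1(372,91),c2(569,44)),('b',c1(77,112),c2(667,175)),('bowlfoot',c3(403,394),(291,250))]:
    p,e=two(s,a,d,b);P[n]=p;print(n,np.round(p,4),round(e,4))
v=P['a']-P['b'];print('sep',np.linalg.norm(v),'yaw',np.arctan2(-v[0],v[1]),'ctr',(P['a']+P['b'])/2)
for n,l in [('btn a',[(326,88),(416,100)]),('btn b',[(32,126),(120,110)])]:
    q=[onz(s,c1(*x),.09) for x in l];w=q[1]-q[0];print(n,np.round(q,3).tolist(),np.arctan2(-w[0],w[1]))
C=[onz(s,c1(*x),.084) for x in [(40,60),(350,40),(417,173),(78,200)]];print('box',np.round(C,3).tolist(),np.mean(C,0))
C=[onz(s,c3(*x),.004) for x in [(50,450),(260,428),(268,540),(42,560)]];print('mat',np.round(C,3).tolist(),np.mean(C,0))
C=[onz(d,x,.004) for x in [(299,318),(362,296),(414,359),(345,389)]];print('mat side',np.round(C,3).tolist(),np.mean(C,0))
for n,x in [('glass',(339,340)),('tin',(178,370)),('bowl bottom',(322,282)),('board',(242,405)),('boardtop',(248,348)),('op',(397,337)),('op2',(455,334))]: print(n,np.round(onz(s,x,0),3))
```

```text
a [0.5423 0.3785 0.098 ] 0.0024
b [0.5612 0.161  0.1008] 0.0007
bowlfoot [ 0.4648 -0.0341  0.0703] 0.0011
sep 0.21839049209407504 yaw 0.08649008888538826 ctr [0.55175453 0.26975346 0.09938864]
btn a [[0.528, 0.35, 0.09], [0.542, 0.414, 0.09]] -0.22205745012427733
btn b [[0.564, 0.13, 0.09], [0.548, 0.194, 0.09]] 0.23432853393962141
box [[0.485, 0.145, 0.084], [0.466, 0.385, 0.084], [0.612, 0.397, 0.084], [0.632, 0.154, 0.084]] [0.54864148 0.27014826 0.084     ]
mat [[0.472, -0.418, 0.004], [0.441, -0.191, 0.004], [0.607, -0.169, 0.004], [0.632, -0.392, 0.004]] [ 0.53791092 -0.2924601   0.004     ]
mat side [[0.438, -0.2, 0.004], [0.601, -0.175, 0.004], [0.636, -0.387, 0.004], [0.474, -0.415, 0.004]] [ 0.53718361 -0.29446948  0.004     ]
glass [ 0.671 -0.003  0.   ]
tin [ 0.74 -0.3   0.  ]
bowl bottom [ 0.511 -0.035  0.   ]
board [ 0.817 -0.174  0.   ]
boardtop [ 0.688 -0.174 -0.   ]
op [0.666 0.108 0.   ]
op2 [0.661 0.22  0.   ]
```

```bash
cat >> h.py <<'E'
def go(x,y,z,yaw=None):
    "print the shift in tool axes (cm) to a target; yaw: heading of bar direction (0 = jaws along world x), ccw+; + turn is cw"
    o=robot.get_obs();Rm=R.from_quat(o['tool_rot']).as_matrix()
    d=Rm.T@(np.array([x,y,z])-o['position'])*100
    cur=np.arctan2(Rm[1,1],Rm[0,1]); s='shift '+str(np.round(d,2))+' yaw now %.3f'%cur
    if yaw is not None:
        e=(cur-yaw+np.pi/2)%np.pi-np.pi/2; s+=' turn %.3f'%e
    print(s)
E
python3 -m inch '[[[0,-1,-4,0.1,1],[0,-1,-4,0.1,1],[0,-1,-4,0,1],[0,-1,-4,0,1],[0,-1,-4,0,1],[0,-1,-4,0,1],[0,-1,-4,0,0.7],[0,-1,-4,0,0.7]]]' 20; python3 -c "
from h import *;st();go(.5423,.3785,.2,-.222)"
```

```text
time: 0.82
position: [0.6019, 0.3253, 0.2286]
tool_rot: [-0.551, -0.44, 0.556, -0.44]
ft_force: [0.5, -0.6, -0.1]
grip_width: 0.08
t 0.82 p [0.6019 0.3253 0.2286] R [[-0.01, 0.97, -0.23], [-0.01, -0.23, -0.97], [-1.0, -0.0, 0.01]] F [ 0.5 -0.6 -0.1] w 0.08 q [ 0.33  0.62  1.27 -0.    1.26  0.56]
shift [ 2.87 -6.99 -3.85] yaw now -0.228 turn -0.006
```

```bash
python3 -m inch '[[[1,-2.5,-1.5,0,0.6],[1,-2.5,-1.5,0,0.5],[1,-2,-1,0,0.5],[0,0,0,0,0.5]]]'
python3 - <<'E'
from h import *
st();im,i=shot('wrist','w1.png');go(.5423,.3785,.12)
E
```

```text
time: 1.15
position: [0.5388, 0.3924, 0.196]
tool_rot: [-0.55, -0.443, 0.553, -0.442]
ft_force: [-0.0, -0.5, -0.6]
grip_width: 0.055
t 1.15 p [0.5388 0.3924 0.196 ] R [[-0.0, 0.98, -0.22], [-0.0, -0.22, -0.98], [-1.0, -0.0, 0.0]] F [-0.  -0.5 -0.6] w 0.055 q [0.46 0.63 1.35 0.   1.17 0.68]
shift [7.69 0.41 1.25] yaw now -0.219
```

View pics/w1.png

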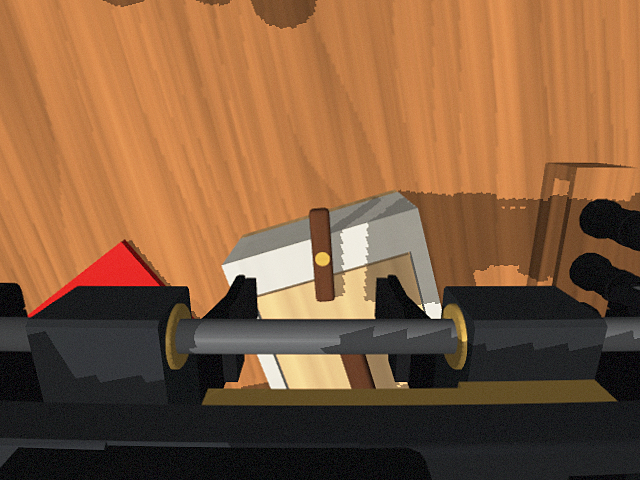

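Run:
```python
from h import *
i=camera_info('wrist');p=onz(i,(322,259),.0985);print(p)
a,b=onz(i,(319,210),.0975),onz(i,(325,298),.0975);w=a-b;print(np.arctan2(-w[0],w[1]),np.linalg.norm(w));go(p[0],p[1],.098)
```

```text
[0.54184595 0.378978   0.0985    ]
-0.1491909817753612 0.06482852318005569
shift [9.89 0.35 1.21] yaw now -0.219
```

```bash
python3 -m inch '[[[2,0.35,1.2,-0.07,0.5],[3,0,0,0,0.5],[3,0,0,0,0.5],[1.6,0,0,0,0.5],[0,0,0,0,0.5]]]'
python3 - <<'E'
from h import *
st();go(.5418,.379,.098,-.15)
E
```

```text
time: 1.62
position: [0.5502, 0.3776, 0.1024]
tool_rot: [0.539, 0.46, -0.531, 0.465]
ft_force: [-0.2, -0.8, -0.2]
grip_width: 0.0435
t 1.62 p [0.5502 0.3776 0.1024] R [[0.01, 0.99, -0.15], [0.0, -0.15, -0.99], [-1.0, 0.01, -0.0]] F [-0.2 -0.8 -0.2] w 0.0435 q [ 0.44  0.73  1.43 -0.    0.96  0.58]
shift [ 0.43 -0.86 -0.01] yaw now -0.146 turn 0.004
```

```bash
python3 -m inch '[[[0.4,-0.85,0,0,0.5],[0,0,0,0,0.5],[0,0,0,0,0],[0,0,0,0,0],[0,0,0,0,0]]]' 20
python3 - <<'E'
from h import *
st();go(.5418,.379,.098,-.15)
E
```

```text
time: 2.03
position: [0.546, 0.3773, 0.1019]
tool_rot: [0.542, 0.458, -0.53, 0.465]
ft_force: [0.7, 0.1, 1.0]
grip_width: 0.0308
t 2.03 p [0.546  0.3773 0.1019] R [[0.02, 0.99, -0.15], [0.0, -0.15, -0.99], [-1.0, 0.02, -0.01]] F [0.7 0.1 1. ] w 0.0308 q [ 0.44  0.73  1.45 -0.01  0.95  0.59]
shift [ 0.38 -0.44 -0.1 ] yaw now -0.150 turn 0.000
```

```bash
python3 -m inch '[[[0.3,-0.4,0,0,0],[0.2,-0.3,0,0,0],[0,0,0,0,0],[0,0,0,0,0],[0,0,0,0,0]]]' 20
python3 - <<'E'
from h import *
st();go(.5418,.379,.098,-.15)
E
```

```text
time: 2.45
position: [0.5399, 0.3794, 0.0991]
tool_rot: [0.544, 0.457, -0.527, 0.466]
ft_force: [0.5, -0.9, -0.7]
grip_width: 0.0138
t 2.45 p [0.5399 0.3794 0.0991] R [[0.03, 0.99, -0.15], [0.01, -0.15, -0.99], [-1.0, 0.02, -0.01]] F [ 0.5 -0.9 -0.7] w 0.0138 q [ 0.45  0.73  1.46 -0.01  0.93  0.6 ]
shift [0.11 0.19 0.01] yaw now -0.149 turn 0.001
```

```bash
python3 -m inch '[[[0,0,0,0.12,0],[0,0,0,0.12,0],[0,0,0,0.12,0],[0,0,0,0.12,0],[0,0,0,0.12,0],[0,0,0,0.12,0],[0,0,0,0.12,0],[0,0,0,0.12,0]]]' 20
python3 - <<'E'
from h import *
st();go(.5418,.379,.098,-1.31)
E
```

```text
time: 3.12
position: [0.5392, 0.3798, 0.0991]
tool_rot: [0.7, 0.149, -0.683, 0.149]
ft_force: [0.1, -0.2, -1.2]
grip_width: 0.0136
t 3.12 p [0.5392 0.3798 0.0991] R [[0.02, 0.41, -0.91], [0.0, -0.91, -0.41], [-1.0, 0.01, -0.02]] F [ 0.1 -0.2 -1.2] w 0.0136 q [ 0.45  0.73  1.46 -0.01  0.93  1.6 ]
shift [ 0.12  0.18 -0.2 ] yaw now -1.146 turn 0.164
```

```bash
python3 -m inch '[[[0,0,0,0.12,0],[0,0,0,0.06,0],[0,0,0,0,0],[0,0,0,0,0.5],[0,0,0,0,0.5],[0,0,0,0,0.5],[-2,0,0,0,0.5],[-3,0,0,0,0.5]]]' 20;  python3 - <<'E'
from h import *
st();go(.561,.161,.17,.234)
E
```

```text
time: 3.78
position: [0.534, 0.3778, 0.1435]
tool_rot: [0.706, 0.084, -0.698, 0.085]
ft_force: [0.5, 0.3, 0.1]
grip_width: 0.0388
t 3.78 p [0.534  0.3778 0.1435] R [[0.01, 0.24, -0.97], [-0.0, -0.97, -0.24], [-1.0, 0.0, -0.01]] F [0.5 0.3 0.1] w 0.0388 q [ 0.45  0.67  1.44 -0.01  1.03  1.78]
shift [-2.59 21.71  2.5 ] yaw now -1.331 turn -1.565
```

```bash
python3 -m inch '[[[-2.6,1,0,0,0.5],[0,3.5,0.5,0,0.5],[0,3.5,0.5,0,0.5],[0,3.5,0.5,0,0.5],[0,3.5,0.5,0,0.5],[0,3.5,0.5,0,0.5],[0,3,0,0,0.5],[0,0,0,-0.12,0.5]]]' >/dev/null;python3 -m inch '[[[0,0,0,-0.12,0.5],[0,0,0,-0.12,0.5],[0,0,0,-0.12,0.5],[0,0,0,-0.12,0.5],[0,0,0,-0.12,0.5],[0,0,0,-0.12,0.5],[0,0,0,-0.12,0.5],[0,0,0,-0.12,0.5]]]' >/dev/null; python3 -m inch '[[[0,0,0,-0.12,0.5],[0,0,0,-0.12,0.5],[0,0,0,-0.12,0.5],[0,0,0,-0.12,0.5],[0,0,0,0,0.5]]]'
python3 - <<'E'
from h import *
st();im,i=shot('wrist','w2.png');go(.561,.161,.12,.234)
print(proj(i,[.561,.161,.098]))
E
```

```text
time: 5.53
position: [0.5691, 0.1551, 0.1818]
tool_rot: [0.426, 0.563, -0.408, 0.579]
ft_force: [-0.4, -0.6, -0.4]
grip_width: 0.0437
t 5.53 p [0.5691 0.1551 0.1818] R [[0.03, 0.95, 0.3], [0.01, 0.3, -0.95], [-1.0, 0.03, 0.0]] F [-0.4 -0.6 -0.4] w 0.0437 q [ 0.07  0.53  1.6   0.01  0.97 -0.24]
shift [ 6.15 -0.81 -0.83] yaw now 0.306 turn 0.072
[302.92115761 237.12075367]
```

View pics/w2.png

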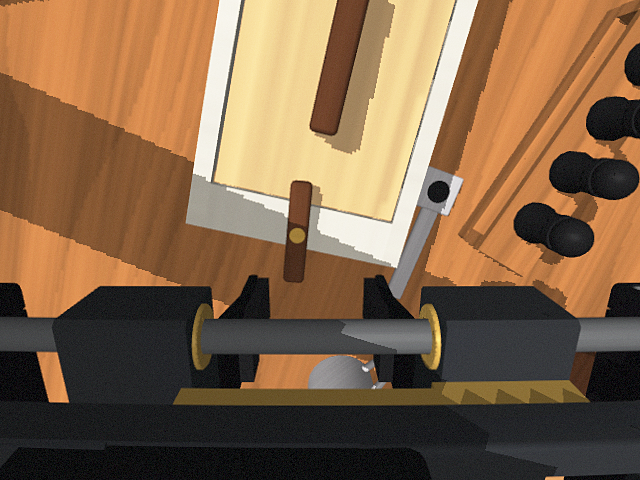

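Run:
```python
from h import *
i=camera_info('wrist');p=onz(i,(297,236),.0985);print(p)
a,b=onz(i,(302,183),.0975),onz(i,(294,281),.0975);w=a-b;y=np.arctan2(-w[0],w[1]);print(y);go(p[0],p[1],.098,y)
c=[onz(i,x,.114) for x in [(325,132)]];print('handle end',c)
```

```text
[0.5571831  0.16081085 0.0985    ]
0.21486990824286814
shift [ 8.34 -1.26 -0.93] yaw now 0.306 turn 0.091
handle end [array([0.55356452, 0.22750874, 0.114     ])]
```

```bash
python3 -m inch '[[[1.5,-1.3,-0.9,0.09,0.5],[2.5,0,0,0,0.5],[2.5,0,0,0,0.5],[1,0,0,0,0.5],[0,0,0,0,0.5],[0,0,0,0,0.5]]]'
python3 - <<'E'
from h import *
st();go(.558,.161,.098,.215)
E
```

```text
time: 6.08
position: [0.5595, 0.1609, 0.1068]
tool_rot: [0.46, 0.537, -0.437, 0.556]
ft_force: [0.8, -1.0, 0.3]
grip_width: 0.0433
t 6.08 p [0.5595 0.1609 0.1068] R [[0.04, 0.98, 0.19], [0.01, 0.19, -0.98], [-1.0, 0.04, 0.0]] F [ 0.8 -1.   0.3] w 0.0433 q [ 0.09  0.63  1.68  0.01  0.79 -0.11]
shift [ 0.88 -0.19 -0.04] yaw now 0.196 turn -0.019
```

```bash
python3 -m inch '[[[1.1,-0.1,0,0,0.5],[0.3,0,0,0,0],[0,0,0,0,0],[0,0,0,0,0],[0,0,0,0,0],[0,0,0,0,0]]]' 20
python3 - <<'E'
from h import *
st();go(.558,.161,.098,.215)
E
```

```text
time: 6.58
position: [0.5593, 0.1604, 0.0985]
tool_rot: [0.461, 0.536, -0.437, 0.556]
ft_force: [-5.2, -3.0, 4.3]
grip_width: 0.0178
t 6.58 p [0.5593 0.1604 0.0985] R [[0.04, 0.98, 0.19], [0.01, 0.19, -0.98], [-1.0, 0.04, 0.0]] F [-5.2 -3.   4.3] w 0.0178 q [ 0.09  0.64  1.69  0.01  0.77 -0.11]
shift [ 0.04 -0.12 -0.08] yaw now 0.194 turn -0.021
```

```bash
python3 -m inch '[[[0,0,0,0,0],[0,0,0,-0.12,0],[0,0,0,-0.12,0],[0,0,0,-0.12,0],[0,0,0,-0.12,0],[0,0,0,-0.12,0],[0,0,0,-0.12,0],[0,0,0,-0.12,0]]]' 20 >/dev/null;python3 -m inch '[[[0,0,0,-0.12,0],[0,0,0,-0.12,0],[0,0,0,-0.12,0],[0,0,0,-0.09,0],[0,0,0,0,0]]]' 20
python3 - <<'E'
from h import *
st();go(.558,.161,.098,1.475)
E
```

```text
time: 7.67
position: [0.5581, 0.1609, 0.0983]
tool_rot: [0.016, 0.693, -0.008, 0.721]
ft_force: [-1.3, -0.2, 1.0]
grip_width: 0.0136
t 7.67 p [0.5581 0.1609 0.0983] R [[0.04, 0.03, 1.0], [0.01, 1.0, -0.03], [-1.0, 0.01, 0.04]] F [-1.3 -0.2  1. ] w 0.0136 q [ 0.08  0.64  1.69  0.01  0.77 -1.46]
shift [ 0.03  0.01 -0.01] yaw now 1.538 turn 0.063
```

```bash
python3 -m inch '[[[0,0,0,0,0.5],[0,0,0,0,0.5],[0,0,0,0,0.5],[-3,0,0,0,0.5],[-3,0,0,0,0.5],[-2,3.5,0,0,0.6],[0,3.5,0,0,0.6],[0,3.5,0,0.12,0.6]]]' 20 >/dev/null; python3 -m inch '[[[0,0,0,0.12,0.6],[0,0,0,0.12,0.6],[0,0,0,0.12,0.6],[0,0,0,0.12,0.6],[0,0,0,0.12,0.6],[0,0,0,0.12,0.6],[0,0,0,0.12,0.6],[0,0,0,0.12,0.6]]]' >/dev/null;python3 -m inch '[[[0,0,0,0.12,0.6],[0,0,0,0.12,0.6],[0,0,0,0.12,0.6],[0,0,0,0,0.6]]]'
python3 - <<'E'
from h import *
st();go(.55,.27,.1,.075)
shot('scene','s2.png')
E
```

```text
time: 9.33
position: [0.566, 0.2725, 0.1827]
tool_rot: [0.514, 0.493, -0.479, 0.512]
ft_force: [-0.3, -0.1, -0.1]
grip_width: 0.0523
t 9.33 p [0.566  0.2725 0.1827] R [[0.05, 1.0, 0.01], [0.02, 0.01, -1.0], [-1.0, 0.05, -0.02]] F [-0.3 -0.1 -0.1] w 0.0523 q [0.27 0.57 1.52 0.   1.   0.26]
shift [ 8.16 -2.05  0.36] yaw now 0.012 turn -0.063
```

View pics/s2.png

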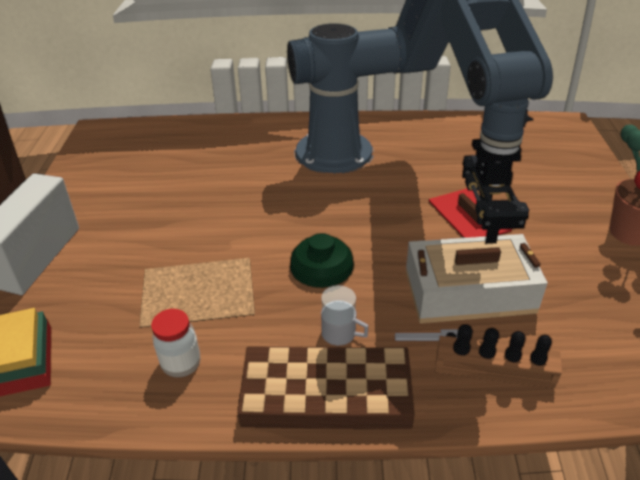

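Run:
```python
from h import *
i=camera_info('scene');im=cv2.imread('pics/s2.png')
for n,(x0,x1,y0,y1) in dict(a=(515,545,238,275),b=(412,432,245,280)).items():
    c=im[y0:y1,x0:x1].astype(int);m=(c.sum(2)<230)&(c[:,:,2]>c[:,:,0]*1.35)
    ys,xs=np.nonzero(m);P=np.c_[xs+x0,ys+y0];W=np.array([onz(i,p,.0975)[:2] for p in P])
    _,_,v=np.linalg.svd(W-W.mean(0));d=v[0];print(n,len(P),W.mean(0),np.arctan2(-d[0],d[1]),P.min(0),P.max(0))
```

```text
a 137 [0.54846929 0.37718456] -1.3267703880529922 [521 244] [539 266]
b 135 [0.56391751 0.15909338] -1.6048901249513283 [418 250] [426 275]
```

```bash
cat > t.py <<'E'
from h import *
o=robot.get_obs();v=R.from_quat(o['tool_rot']).as_matrix();print(np.round(o['position'],4),'tilt',np.round(v[:2,0],4), np.round(o['time'],2))
E
python3 t.py; python3 -m inch '[[[-4,0,0,0,0.6],[-4,0,0,0,0.6]]]'>/dev/null; python3 t.py;python3 -m inch '[[[0,0,0,0,0.6],[0,0,0,0,0.6]]]'>/dev/null; python3 t.py;python3 -m inch '[[[1,0,0,0,0.6],[1,0,0,0,0.6],[1,0,0,0,0.6],[1,0,0,0,0.6]]]'>/dev/null; python3 t.py;python3 -m inch '[[[0,0,0,0,0.6],[0,0,0,0,0.6],[0,0,0,0,0.6],[0,0,0,0,0.6]]]'>/dev/null; python3 t.py;python3 -m inch '[[[0,-4,0,0,0.6],[0,-4,0,0,0.6]]]'>/dev/null; python3 t.py;python3 -m inch '[[[0,1,0,0,0.6],[0,1,0,0,0.6],[0,1,0,0,0.6],[0,1,0,0,0.6],[0,1,0,0,0.6],[0,1,0,0,0.6]]]'>/dev/null; python3 t.py
```

```text
[0.566  0.2724 0.1827] tilt [0.054  0.0164] 9.38
[0.5566 0.2694 0.2538] tilt [0.0328 0.0104] 9.55
[0.5607 0.2707 0.262 ] tilt [0.0474 0.0145] 9.72
[0.5634 0.2715 0.2196] tilt [0.0513 0.0155] 10.05
[0.5595 0.2703 0.2109] tilt [0.0363 0.0113] 10.38
[0.4881 0.2681 0.2081] tilt [0.049  0.0142] 10.55
[0.5382 0.2686 0.209 ] tilt [0.0325 0.01  ] 11.05
```

```bash
python3 -m inch '[[[-4,0,0,0,0.6],[-4,0,0,0,0.6],[-2,0,0,0,0.6],[0,0,0,0,0.6],[0,0,0,0,0.6]]]'>/dev/null; python3 t.py;python3 -m inch '[[[1,0,0,0,0.6],[1,0,0,0,0.6],[1,0,0,0,0.6],[1,0,0,0,0.6],[1,0,0,0,0.6],[1,0,0,0,0.6],[1,0,0,0,0.6],[1,0,0,0,0.6]]]'>/dev/null; python3 t.py;python3 -m inch '[[[1,0,0,0,0.6],[1,0,0,0,0.6],[0,0,0,0,0.6],[0,0,0,0,0.6]]]'>/dev/null; python3 t.py;python3 -m inch '[[[-4,0,0,0,0.6],[-4,0,0,0,0.6],[-2,0,0,0,0.6],[0,0,0,0,0.6],[0,0,0,0,0.6]]]'>/dev/null; python3 t.py; python3 -m inch '[[[0.5,0,0,0,0.6],[0,1,0,0,0.6],[0.5,0,0,0,0.6],[0,0,0,0,0.6]]]'>/dev/null;python3 t.py
```

```text
[0.5509 0.2676 0.3125] tilt [0.0415 0.0117] 11.47
[0.5535 0.2674 0.2183] tilt [0.0325 0.0091] 12.13
[0.5521 0.2672 0.1918] tilt [0.0256 0.0073] 12.47
[0.5497 0.2665 0.2947] tilt [0.0231 0.0066] 12.88
[0.5595 0.2665 0.2814] tilt [0.0199 0.0057] 13.22
```

```bash
python3 -m inch '[[[3,-0.3,0,-0.06,0.6],[2,-0.3,0,0,0.6],[2,-0.2,0,0,0.6],[2,0,0,0,0.6],[2,0,0,0,0.6],[2,0,0,0,0.6],[1,0,0,0,0.6],[0,0,0,0,0.6]]]'>/dev/null; python3 t.py
python3 - <<'E'
from h import *
go(.55,.271,.1,.075)
E
```

```text
[0.5516 0.2652 0.1266] tilt [0.0075 0.0022] 13.88
shift [ 2.66 -0.13 -0.59] yaw now 0.088 turn 0.013
```

```bash
python3 -m inch '[[[0.5,-0.1,-0.6,0,0.6],[1,0,0,0,0.6],[0.8,0,0,0,0.6],[0.3,0,0,0,0.6],[0,0,0,0,0.6]]]'>/dev/null; python3 t.py
python3 - <<'E'
from h import *
st();go(.55,.271,.1,.075)
E
```

```text
[0.5513 0.2724 0.0992] tilt [0.0093 0.0029] 14.3
t 14.3 p [0.5513 0.2724 0.0992] R [[0.01, 1.0, 0.09], [0.0, 0.09, -1.0], [-1.0, 0.01, -0.0]] F [-0.3  0.  -0.2] w 0.0519 q [0.28 0.68 1.57 0.   0.87 0.19]
shift [-0.08 -0.14  0.13] yaw now 0.088 turn 0.013
```

```bash
python3 -m inch '[[[0,0,0,0,0],[0,0,0,0,0],[0,0,0,0,0],[0,0,0,0,0],[0,0,0,0,0],[0,0,0,0,0],[-1,0,0,0,0],[-1.5,0,0,0,0]]]' 45;python3 t.py; python3 -m inch '[[[-2,0,0,0,0],[-3,0,0,0,0],[-2,0,0,0,0],[0,0,0,0,0],[0,0,0,0,0]]]'
python3 - <<'E'
from h import *
st();shot('scene','s3.png');im,i=shot('wrist','w3.png')
go(.537,-.2935,.2,.12)
a=cv2.imread('pics/s3.png')[120:360,350:600];b=cv2.imread('pics/w3.png')
c=np.hstack([cv2.resize(a,(400,384)),cv2.resize(b,(400,300)).copy() if 0 else cv2.copyMakeBorder(cv2.resize(b,(400,300)),0,84,0,0,cv2.BORDER_CONSTANT)]);cv2.imwrite('pics/c3.png',c)
E
```

```text
time: 14.97
position: [0.5488, 0.2716, 0.1242]
tool_rot: [0.479, 0.521, -0.476, 0.522]
ft_force: [0.9, 0.1, -2.1]
grip_width: 0.0155
[0.5488 0.2716 0.1242] tilt [0.0038 0.0016] 14.97
time: 15.38
position: [0.5482, 0.2713, 0.1995]
tool_rot: [0.479, 0.521, -0.476, 0.522]
ft_force: [0.6, -0.2, -3.3]
grip_width: 0.0157
t 15.38 p [0.5482 0.2713 0.1995] R [[0.0, 1.0, 0.09], [0.0, 0.09, -1.0], [-1.0, 0.01, -0.0]] F [ 0.6 -0.2 -3.3] w 0.0157 q [0.28 0.55 1.51 0.   1.08 0.19]
shift [-0.22 -6.02 56.16] yaw now 0.088 turn -0.032
```

View pics/c3.png

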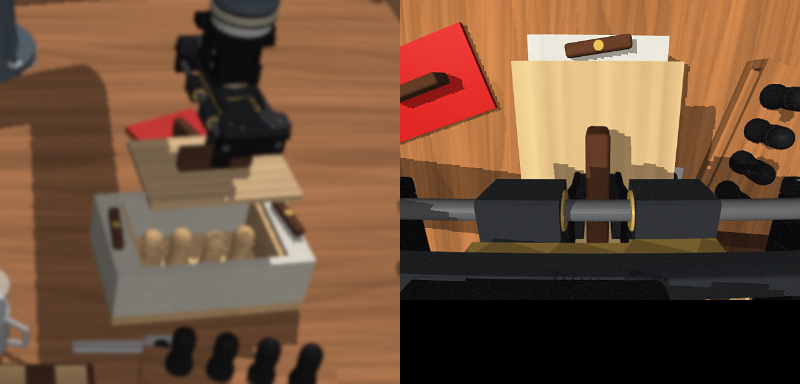

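```bash
python3 -m inch '[[[0,-0.4,1.5,0,0],[0,-0.4,3,0,0],[0,-0.4,3.5,0,0],[0,-0.4,3.5,0,0],[0,-0.4,3.5,0,0],[0,-0.4,3.5,0,0],[0,-0.4,3.5,0,0],[0,-0.4,3.5,0,0]]]' 45>/dev/null
python3 - <<'E'
from h import *
st();go(.537,-.2935,.2,.12)
E
```

```text
time: 16.15
position: [0.529, 0.0082, 0.1854]
tool_rot: [0.47, 0.53, -0.478, 0.519]
ft_force: [1.1, -0.0, -2.8]
grip_width: 0.0156
t 16.15 p [0.529  0.0082 0.1854] R [[-0.02, 0.99, 0.1], [0.0, 0.1, -0.99], [-1.0, -0.02, -0.0]] F [ 1.1 -0.  -2.8] w 0.0156 q [-0.19  0.47  1.71 -0.    0.98 -0.29]
shift [-1.53 -2.3  30.09] yaw now 0.102 turn -0.018
```

```bash
python3 -m inch '[[[0,-0.4,3.5,0,0],[0,-0.4,3.5,0,0],[0,-0.4,3.5,0,0],[0,-0.3,3.5,0,0],[0,-0.2,3,0,0],[0,0,3,0,0],[0,0,2,0,0],[0,0,1,0,0]]]' 45 >/dev/null
python3 - <<'E'
from h import *
st();go(.537,-.2935,.2,.12)
E
```

```text
t 16.82 p [ 0.5208 -0.2409  0.1714] R [[-0.04, 0.99, 0.09], [0.01, 0.09, -1.0], [-1.0, -0.04, -0.01]] F [ 0.4  0.4 -1.8] w 0.0155 q [-0.62  0.55  1.59 -0.02  1.04 -0.7 ]
shift [-2.97  1.    5.35] yaw now 0.094 turn -0.026
```

```bash
python3 -m inch '[[[0,0.5,2,-0.03,0],[0,0.5,2,0,0],[0,0.3,1.3,0,0],[0,0,0,0,0],[0,0,0,0,0],[2,0,0,0,0],[2,0,0,0,0],[0,0,0,0,0]]]' 45 >/dev/null; python3 t.py
python3 - <<'E'
from h import *
st();go(.537,-.2935,.03,.12)
E
```

```text
[ 0.5307 -0.2894  0.1224] tilt [-0.0576  0.0214] 17.48
t 17.48 p [ 0.5307 -0.2894  0.1224] R [[-0.06, 0.99, 0.12], [0.02, 0.12, -0.99], [-1.0, -0.05, -0.03]] F [ 0.2  1.4 -2.9] w 0.0155 q [-0.67  0.66  1.53 -0.02  1.   -0.78]
shift [9.17 1.07 0.75] yaw now 0.123 turn 0.003
```

```bash
python3 -m inch '[[[0,0,0,0,0],[0,0,0,0,0],[0,0,0,0,0]]]' >/dev/null; python3 t.py;python3 -m inch '[[[0.8,0.2,0,0,0],[0.8,0.2,0,0,0],[0.8,0.2,0,0,0],[0.8,0.2,0,0,0]]]' >/dev/null; python3 t.py;  python3 -m inch '[[[0.8,0.2,0,0,0],[0.8,0.2,0,0,0],[0.8,0.2,0,0,0],[0,0,0,0,0],[0,0,0,0,0]]]' >/dev/null; python3 t.py
```

```text
[ 0.5298 -0.2855  0.1228] tilt [-0.0608  0.0245] 17.73
[ 0.539  -0.2846  0.0929] tilt [-0.0531  0.0187] 18.07
[ 0.5434 -0.2823  0.0622] tilt [-0.0573  0.0219] 18.48
```

```bash
python3 -m inch '[[[1,-0.3,0.9,0,0],[1,0,0,0,0],[0.6,0,0,0,0],[0,0,0,0,0],[0,0,0,0,0]]]' ; python3 t.py
python3 - <<'E'
from h import *
go(.537,-.2935,.027,.12)
E
```

```text
time: 18.9
position: [0.541, -0.2926, 0.0362]
tool_rot: [0.461, 0.549, -0.475, 0.511]
ft_force: [0.3, 3.0, 3.7]
grip_width: 0.0149
[ 0.541  -0.2926  0.0362] tilt [-0.0533  0.0209] 18.9
shift [ 0.94 -0.36  0.07] yaw now 0.126 turn 0.006
```

```bash
python3 -m inch '[[[0.4,0,0,0,0],[0.4,0,0,0,0],[0.3,0,0,0,0],[0,0,0,0,0]]]' ; python3 t.py
```

```text
time: 19.23
position: [0.5409, -0.2928, 0.0354]
tool_rot: [0.461, 0.548, -0.474, 0.512]
ft_force: [0.4, 0.6, -2.1]
grip_width: 0.0155
[ 0.5409 -0.2928  0.0354] tilt [-0.0504  0.0195] 19.23
```

```bash
python3 -m inch '[[[0.5,0,0,0,0],[0.5,0,0,0,0],[0,0,0,0,0]]]'
python3 - <<'E'
from h import *
shot('side','d4.png');st()
a=cv2.imread('pics/d4.png')[220:420,250:500];cv2.imwrite('pics/c4.png',cv2.resize(a,(750,600),interpolation=cv2.INTER_CUBIC))
E
```

```text
time: 19.48
position: [0.5418, -0.2938, 0.0354]
tool_rot: [0.462, 0.546, -0.474, 0.514]
ft_force: [-0.1, 1.0, -3.4]
grip_width: 0.0158
t 19.53 p [ 0.5421 -0.2944  0.0352] R [[-0.05, 0.99, 0.12], [0.02, 0.12, -0.99], [-1.0, -0.04, -0.02]] F [ 0.4 -0.  -2.5] w 0.0159 q [-0.67  0.8   1.55 -0.02  0.84 -0.78]
```

View pics/c4.png

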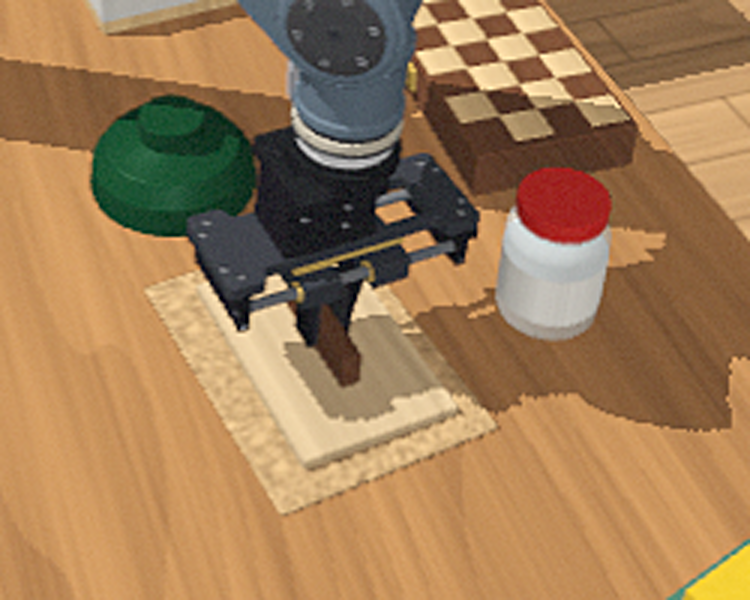

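```bash
python3 -m inch '[[[0,0,0,0,0.2],[0,0,0,0,0.3],[0,0,0,0,0.5],[0,0,0,0,0.6],[0,0,0,0,0.6],[-4,0,0,0,0.6],[-4,0,0,0,0.6],[-4,0,0,0,0.8]]]' ;python3 -m inch '[[[-3,0,-3,0,0.8],[0,0,-3,0,0.8],[0,0,-3,0,0.8],[0,0,0,0,0.8],[0,0,0,0,0.8],[0,0,0,0,0.8]]]'; python3 t.py
python3 - <<'E'
from h import *
shot('side','d5.png');shot('scene','s5.png')
a=cv2.imread('pics/d5.png')[200:420,230:480];b=cv2.imread('pics/s5.png')[180:400,110:380]
cv2.imwrite('pics/c5.png',np.hstack([cv2.resize(a,(400,352),interpolation=2),cv2.resize(b,(400,352),interpolation=2)]))
E
```

```text
time: 20.2
position: [0.5401, -0.2922, 0.1398]
tool_rot: [0.46, 0.557, -0.476, 0.502]
ft_force: [0.4, -0.5, 0.2]
grip_width: 0.0526
time: 20.7
position: [0.5373, -0.2071, 0.1828]
tool_rot: [0.462, 0.549, -0.476, 0.509]
ft_force: [0.4, -1.4, -0.3]
grip_width: 0.0694
[ 0.5373 -0.2071  0.1828] tilt [-0.0554  0.0232] 20.7
```

View pics/c5.png

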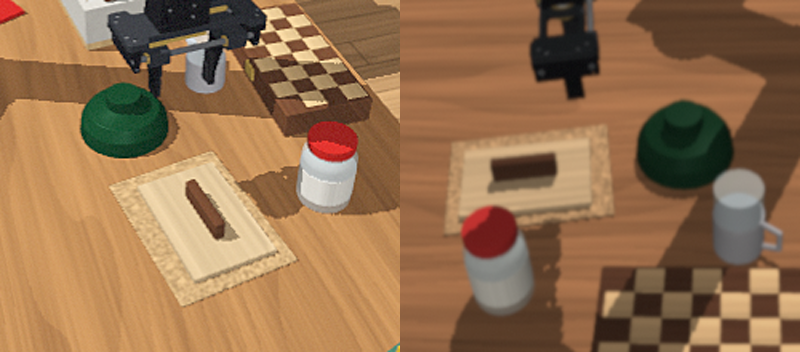

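```bash
cat >> h.py <<'E'
def green(f):
    im=cv2.imread('pics/'+f);h=cv2.cvtColor(im,cv2.COLOR_BGR2HSV)
    m=cv2.inRange(h,(50,90,15),(90,255,140));m=cv2.morphologyEx(m,cv2.MORPH_OPEN,np.ones((3,3)))
    n,l,s,c=cv2.connectedComponentsWithStats(m)
    return [(s[k].tolist(),np.round(c[k],1).tolist()) for k in range(1,n) if s[k][4]>300]
E
python3 - <<'E'
from h import *
for f in ('scene0.png','s5.png','side0.png','d5.png'): print(f,green(f))
go(.465,-.034,.12,.13)
E
```

```text
scene0.png [([292, 234, 60, 53, 2362], [320.3, 261.7]), ([23, 318, 22, 57, 342], [38.6, 351.5])]
s5.png [([271, 244, 63, 53, 2591], [301.6, 271.1])]
side0.png [([265, 244, 54, 46, 1889], [291.2, 267.9]), ([468, 419, 65, 61, 835], [498.2, 452.0])]
d5.png [([281, 252, 54, 47, 1979], [307.2, 275.8]), ([468, 424, 65, 56, 649], [500.0, 455.0])]
shift [  7.04  -4.78 -17.95] yaw now 0.120 turn -0.010
```

Run:
```python
from h import *
import pickle
I=pickle.load(open('I.pkl','rb'));p,e=two(I['scene'],(302,252),I['side'],(307,258));print(p,e);go(p[0],p[1],.13,.13)
```

```text
[ 0.49431951 -0.07405615  0.06883468] 0.00020655183442259297
shift [  5.79  -2.4  -13.66] yaw now 0.120 turn -0.010
```

```bash
python3 -m inch '[[[0.5,-0.5,-2.5,0,1],[0.5,-0.5,-3,0,1],[0.5,-0.5,-3,0,1],[1,-0.5,-3,0,1],[1,-0.4,-2,0,1],[1,0,0,0,1],[0,0,0,0,1],[0,0,0,0,1]]]' ; python3 t.py
python3 - <<'E'
from h import *
shot('wrist','w6.png');go(.4943,-.0741,.09,.13)
E
```

```text
time: 21.47
position: [0.4967, -0.0813, 0.1367]
tool_rot: [0.465, 0.545, -0.48, 0.506]
ft_force: [1.4, -0.4, -0.0]
grip_width: 0.087
[ 0.4967 -0.0813  0.1367] tilt [-0.0552  0.0204] 21.47
shift [ 4.7   0.06 -0.65] yaw now 0.107 turn -0.023
```

View pics/w6.png

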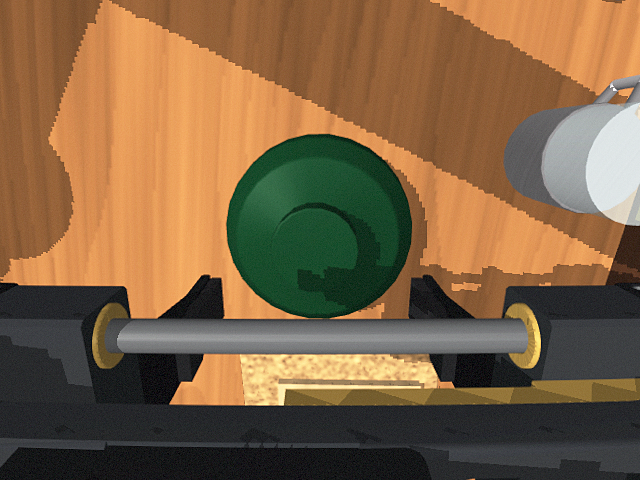

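Run:
```python
from h import *
i=camera_info('wrist');p=onz(i,(315.5,247),.07);print(p, np.linalg.norm(onz(i,(273,247),.07)-onz(i,(358,247),.07)));go(p[0],p[1],.069,.13)
c=onz(i,(319,226),.02);print(c)
print(onz(i,(245,355),.004),onz(i,(440,355),.004))
```

```text
[ 0.49165926 -0.07358711  0.07      ] 0.05135664219600129
shift [ 6.81 -0.08 -0.68] yaw now 0.107 turn -0.023
[ 0.49137607 -0.07203359  0.02      ]
[ 0.44026466 -0.1963607   0.004     ] [ 0.60383679 -0.17362739  0.004     ]
```

```bash
python3 -m inch '[[[1.5,0,-0.7,-0.025,1],[2,0,0,0,1],[1.5,0,0,0,1],[1,0,0,0,1],[0,0,0,0,1],[0,0,0,0,1]]]' ; python3 t.py
python3 - <<'E'
from h import *
go(.4917,-.0735,.069,.13)
E
```

```text
time: 22.02
position: [0.5011, -0.0822, 0.0776]
tool_rot: [0.462, 0.544, -0.474, 0.515]
ft_force: [1.4, 0.6, -0.7]
grip_width: 0.087
[ 0.5011 -0.0822  0.0776] tilt [-0.0417  0.0146] 22.02
shift [ 0.91 -0.79 -0.96] yaw now 0.124 turn -0.006
```

```bash
python3 -m inch '[[[0.4,-0.6,-0.9,0,1],[0.3,-0.3,-0.6,0,1],[0.3,0,0,0,1],[0,0,0,0,1],[0,0,0,0,1]]]' ; python3 t.py
python3 - <<'E'
from h import *
go(.4917,-.0735,.069,.13)
E
```

```text
time: 22.43
position: [0.491, -0.0689, 0.07]
tool_rot: [0.463, 0.542, -0.474, 0.517]
ft_force: [0.3, -2.0, -0.0]
grip_width: 0.087
[ 0.491  -0.0689  0.07  ] tilt [-0.0363  0.0125] 22.43
shift [0.09 0.01 0.47] yaw now 0.122 turn -0.008
```

```bash
python3 -m inch '[[[0,0,0.5,0,1],[0,0,0,0,1],[0,0,0,0,0.5],[0,0,0,0,0.3],[0,0,0,0,0.3],[0,0,0,0,0.3],[0,0,0,0,0.3]]]' 20; python3 t.py
python3 - <<'E'
from h import *
go(.4917,-.0735,.069,.13)
E
```

```text
time: 23.02
position: [0.4931, -0.075, 0.0709]
tool_rot: [0.464, 0.541, -0.473, 0.518]
ft_force: [0.3, -0.1, -0.1]
grip_width: 0.0616
[ 0.4931 -0.075   0.0709] tilt [-0.0333  0.0113] 23.02
shift [ 0.2  -0.11 -0.16] yaw now 0.122 turn -0.008
```

```bash
python3 -m inch '[[[0.3,0,0,0,0],[0,0,0,0,0],[0,0,0,0,0],[0,0,0,0,0],[0,0,0,0,0]]]' 20; python3 t.py
python3 - <<'E'
from h import *
go(.52,-.105,.069,.13)
E
```

```text
time: 23.43
position: [0.4922, -0.0749, 0.0682]
tool_rot: [0.463, 0.541, -0.473, 0.518]
ft_force: [-1.1, -0.3, 2.2]
grip_width: 0.0547
[ 0.4922 -0.0749  0.0682] tilt [-0.0345  0.011 ] 23.43
shift [-0.21  2.39  3.33] yaw now 0.123 turn -0.007
```

```bash
python3 -m inch '[[[0,1,1,0,0],[0,1,1,0,0],[0,0.6,1,0,0],[0,0,0,0,0],[0,0,0,0,0]]]' 25; python3 t.py
python3 - <<'E'
from h import *
st();go(.52,-.114,.069,.13)
E
```

```text
time: 23.85
position: [0.506, -0.0907, 0.0679]
tool_rot: [0.46, 0.555, -0.476, 0.504]
ft_force: [-2.3, 0.7, 0.9]
grip_width: 0.0549
[ 0.506  -0.0907  0.0679] tilt [-0.0698  0.0315] 23.85
t 23.85 p [ 0.506  -0.0907  0.0679] R [[-0.07, 0.99, 0.12], [0.03, 0.12, -0.99], [-1.0, -0.07, -0.04]] F [-2.3  0.7  0.9] w 0.0549 q [-0.4   0.67  1.79  0.    0.77 -0.52]
shift [-0.28  1.09  2.48] yaw now 0.125 turn -0.005
```

Push further until the rim meets the mat edge.

```bash
python3 -m inch '[[[0,0.4,1.2,0,0],[0,0.4,1.2,0,0],[0,0.3,1.2,0,0],[0,0,1,0,0]]]' 25; python3 t.py;  python3 -m inch '[[[-0.3,0,1,0,0],[-0.4,0,1,0,0],[-0.5,0,1,0,0]]]' 25; python3 t.py; python3 -c "
from h import *
shot('side','d7.png')
cv2.imwrite('pics/c7.png',cv2.resize(cv2.imread('pics/d7.png')[200:380,220:460],(800,600),interpolation=2))"
```

```text
time: 24.18
position: [0.5104, -0.1148, 0.0677]
tool_rot: [0.466, 0.57, -0.474, 0.484]
ft_force: [1.3, 26.5, 18.9]
grip_width: 0.0544
[ 0.5104 -0.1148  0.0677] tilt [-0.0974  0.0718] 24.18
time: 24.43
position: [0.5127, -0.1272, 0.0789]
tool_rot: [0.475, 0.577, -0.467, 0.472]
ft_force: [2.3, 9.8, 4.1]
grip_width: 0.0547
[ 0.5127 -0.1272  0.0789] tilt [-0.1025  0.1063] 24.43
```

View pics/c7.png

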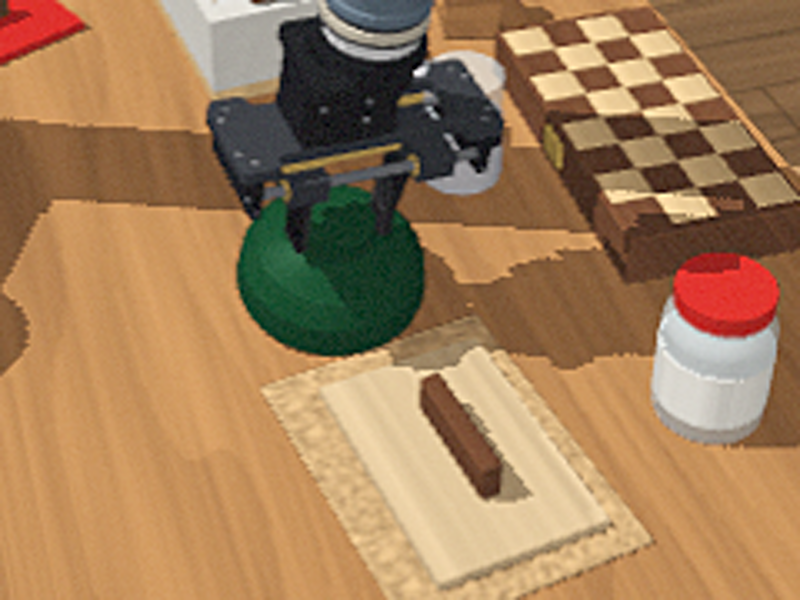

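```bash
python3 - <<'E'
from h import *
go(.5165,-.155,.0905,.13)
E
python3 -m inch '[[[-0.7,0.1,1,0,0],[-0.7,0.1,1,0,0],[-0.5,0.1,1,0,0]]]' 25; python3 t.py;python3 - <<'E'
from h import *
go(.5165,-.155,.091,.13);go(.520,-.185,.096,.13)
E
```

```text
shift [-1.37 -0.07  2.49] yaw now 0.111 turn -0.019
time: 24.73
position: [0.5175, -0.1531, 0.0933]
tool_rot: [0.476, 0.582, -0.466, 0.467]
ft_force: [-0.3, 3.5, -0.2]
grip_width: 0.0546
[ 0.5175 -0.1531  0.0933] tilt [-0.1116  0.1181] 24.73
shift [ 0.22 -0.1   0.21] yaw now 0.114 turn -0.016
shift [-0.67 -0.14  3.14] yaw now 0.114 turn -0.016
```

```bash
python3 -m inch '[[[0,0,1,0,0],[-0.2,0,1,0,0],[-0.3,0,1.2,0,0]]]' 25; python3 t.py;python3 - <<'E'
from h import *
go(.520,-.185,.096,.13);go(.523,-.210,.092,.13)
shot('side','d8.png')
cv2.imwrite('pics/c8.png',cv2.resize(cv2.imread('pics/d8.png')[200:380,220:460],(800,600),interpolation=2))
E
```

```text
time: 24.98
position: [0.5237, -0.1825, 0.0978]
tool_rot: [0.48, 0.582, -0.463, 0.465]
ft_force: [-0.0, 1.3, -4.9]
grip_width: 0.0545
[ 0.5237 -0.1825  0.0978] tilt [-0.1072  0.1276] 24.98
shift [ 0.19 -0.38  0.24] yaw now 0.111 turn -0.019
shift [ 0.23 -0.32  2.78] yaw now 0.111 turn -0.019
```

View pics/c8.png

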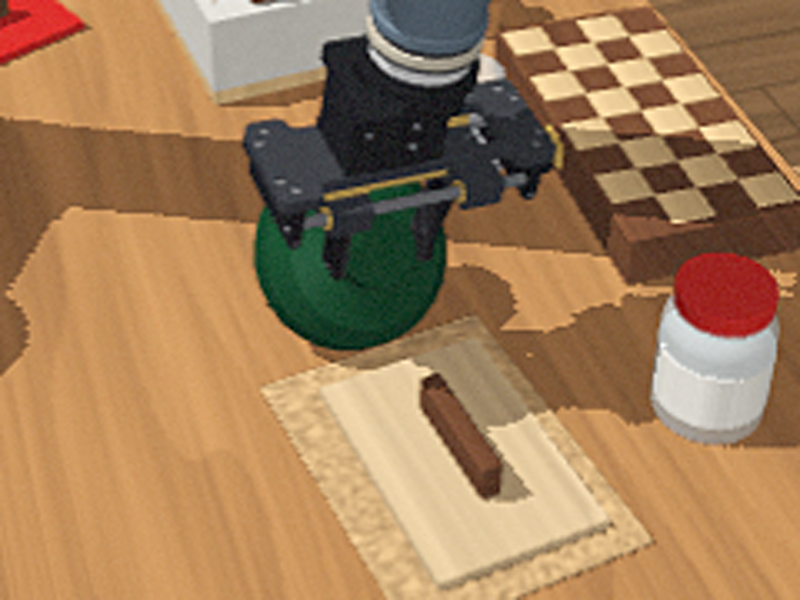

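```bash
python3 -m inch '[[[0.3,0,1,0,0],[0.2,0,1,0,0],[0.2,0,1.2,0,0],[0,0,0,0,0]]]' 25; python3 t.py;  python3 -m inch '[[[0.6,0,1,0,0],[0.5,0,1,0,0],[0,0,0,0,0]]]' 30;python3 t.py;python3 - <<'E'
from h import *
go(.524,-.225,.087,.13)
shot('side','d9.png')
cv2.imwrite('pics/c9.png',cv2.resize(cv2.imread('pics/d9.png')[200:380,220:460],(800,600),interpolation=2))
E
```

```text
time: 25.37
position: [0.529, -0.2232, 0.0866]
tool_rot: [0.48, 0.578, -0.465, 0.469]
ft_force: [0.5, 0.0, -0.1]
grip_width: 0.0543
[ 0.529  -0.2232  0.0866] tilt [-0.1007  0.1187] 25.37
time: 25.62
position: [0.53, -0.2446, 0.0705]
tool_rot: [0.48, 0.577, -0.466, 0.469]
ft_force: [1.6, -1.2, 1.0]
grip_width: 0.0543
[ 0.53   -0.2446  0.0705] tilt [-0.1     0.1179] 25.62
shift [-1.34 -0.53 -2.2 ] yaw now 0.106 turn -0.024
```

View pics/c9.png

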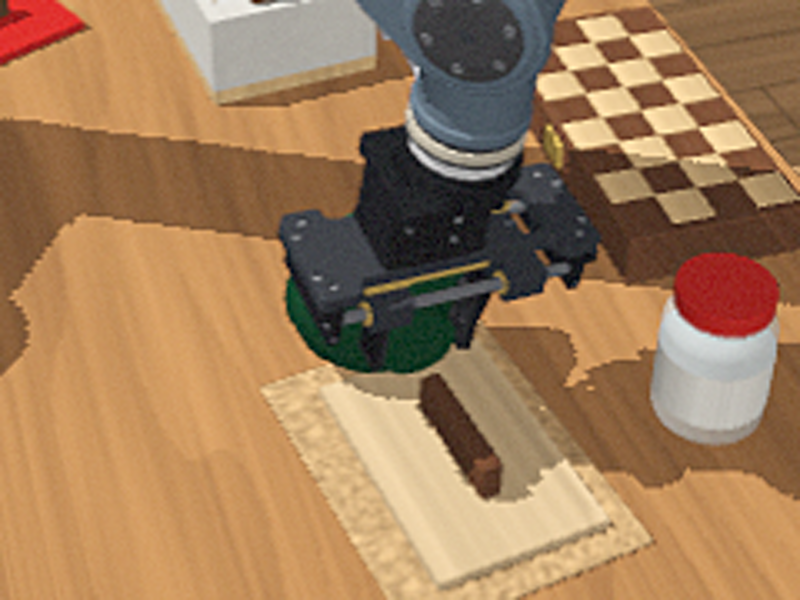

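```bash
python3 -m inch '[[[0,0,0,0,0],[-1,0,0,0,0],[-1.5,0,0,0,0],[-1.5,0,0,0,0],[-1,-0.5,-1,0,0],[0,-0.5,-2,0,0],[0,-0.5,-2,0,0],[0,-0.5,-2,0,0]]]' 55; python3 t.py;  python3 -m inch '[[[0,-0.5,-2,0,0],[0,-0.5,-2.5,0,0],[0,-0.5,-2.5,0,0],[0,-0.5,-2.5,0,0],[0,-0.5,-2,0,0],[0,0,-1,0,0],[0,0,0,0,0],[0,0,0,0,0]]]' 55;python3 t.py;python3 - <<'E'
from h import *
go(.49,-.02,.08,.13);st()
shot('scene','s10.png')
shot('side','d10.png')
a=cv2.imread('pics/d10.png')[150:380,200:450];b=cv2.imread('pics/s10.png')[140:370,200:450]
cv2.imwrite('pics/c10.png',np.hstack([cv2.resize(a,(400,368),interpolation=2),cv2.resize(b,(400,368),interpolation=2)]))
E
```

```text
time: 26.33
position: [0.5033, -0.1796, 0.1322]
tool_rot: [0.478, 0.581, -0.467, 0.465]
ft_force: [-0.1, 1.2, -5.0]
grip_width: 0.0539
[ 0.5033 -0.1796  0.1322] tilt [-0.1108  0.1215] 26.33
time: 27.0
position: [0.4505, -0.0406, 0.1561]
tool_rot: [0.472, 0.589, -0.466, 0.461]
ft_force: [0.8, -0.5, -4.1]
grip_width: 0.0537
[ 0.4505 -0.0406  0.1561] tilt [-0.1276  0.1266] 27.0
shift [ 7.24  5.   -0.56] yaw now 0.121 turn -0.009
t 27.0 p [ 0.4505 -0.0406  0.1561] R [[-0.13, 0.99, 0.1], [0.13, 0.12, -0.98], [-0.98, -0.11, -0.14]] F [ 0.8 -0.5 -4.1] w 0.0537 q [-0.38  0.48  1.84  0.08  0.99 -0.55]
```

View pics/c10.png

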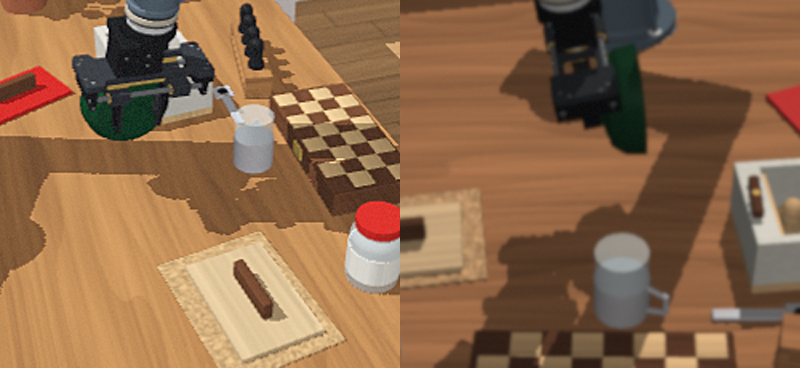

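```bash
python3 -m inch '[[[1,1.5,-0.2,0,0],[1.5,1.5,-0.2,0,0],[1.5,1.2,0,0,0],[1.5,0.3,0,0,0],[0.8,0,0,0,0],[0,0,0,0,0]]]' 55; python3 t.py;  python3 -m inch '[[[0.4,0,0,0,0],[0.4,0,0,0,0],[0.3,0,0,0,0],[0,0,0,0,0]]]' 55;python3 t.py
```

```text
time: 27.6
position: [0.4959, -0.033, 0.0862]
tool_rot: [0.476, 0.583, -0.467, 0.464]
ft_force: [-0.9, -0.1, -4.2]
grip_width: 0.0538
[ 0.4959 -0.033   0.0862] tilt [-0.1161  0.1213] 27.6
time: 27.93
position: [0.4951, -0.0341, 0.075]
tool_rot: [0.477, 0.582, -0.468, 0.464]
ft_force: [-0.5, -0.8, -4.3]
grip_width: 0.0537
[ 0.4951 -0.0341  0.075 ] tilt [-0.115   0.1209] 27.93
```

```bash
python3 -m inch '[[[0.4,0,0,0,0],[0,0,0,0,0]]]' 55; python3 t.py;  python3 -m inch '[[[0.4,0,0,0,0],[0,0,0,0,0]]]' 55;python3 t.py
```

```text
time: 28.1
position: [0.4948, -0.0339, 0.0715]
tool_rot: [0.477, 0.581, -0.468, 0.464]
ft_force: [-1.1, 0.7, -4.8]
grip_width: 0.0542
[ 0.4948 -0.0339  0.0715] tilt [-0.1138  0.1205] 28.1
time: 28.27
position: [0.495, -0.0336, 0.0682]
tool_rot: [0.478, 0.581, -0.468, 0.465]
ft_force: [0.2, 1.6, -3.2]
grip_width: 0.054
[ 0.495  -0.0336  0.0682] tilt [-0.1117  0.12  ] 28.27
```

```bash
python3 -m inch '[[[0.3,0,0,0,0],[0,0,0,0,0],[0,0,0,0,1],[0,0,0.5,0,1],[0,0,3,0,1],[0,0,4,0,1],[0,0,4,0,1],[-3,0,2,0,1]]]' 30; python3 t.py;  python3 -m inch '[[[-4,0,0,0,1],[-4,0,0,0,1],[-2,0,0,0,1],[0,0,0,0,1],[0,0,0,0,1]]]';python3 t.py
python3 - <<'E'
from h import *
shot('scene','s11.png')
shot('side','d11.png')
print(green('s11.png'),green('d11.png'))
a=cv2.imread('pics/d11.png')[150:380,200:450];b=cv2.imread('pics/s11.png')[140:370,200:450]
cv2.imwrite('pics/c11.png',np.hstack([cv2.resize(a,(400,368),interpolation=2),cv2.resize(b,(400,368),interpolation=2)]))
E
```

```text
time: 28.93
position: [0.5081, -0.1682, 0.0751]
tool_rot: [0.474, 0.586, -0.465, 0.463]
ft_force: [0.0, 0.7, 0.5]
grip_width: 0.0837
[ 0.5081 -0.1682  0.0751] tilt [-0.1205  0.1251] 28.93
time: 29.35
position: [0.5238, -0.1922, 0.1811]
tool_rot: [0.478, 0.58, -0.467, 0.465]
ft_force: [1.7, 0.1, 0.2]
grip_width: 0.0868
[ 0.5238 -0.1922  0.1811] tilt [-0.1106  0.1209] 29.35
[([281, 234, 65, 52, 2650], [312.9, 258.6])] [([280, 237, 56, 43, 1626], [306.8, 258.3]), ([468, 424, 65, 56, 635], [500.1, 455.2])]
```

View pics/c11.png

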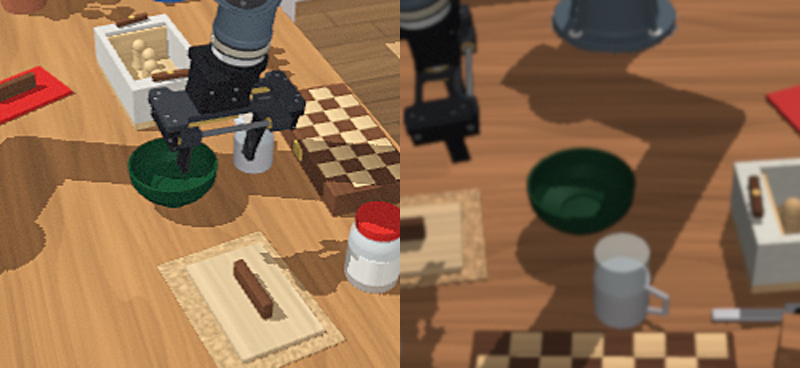

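```bash
python3 - <<'E'
from h import *
import pickle
I=pickle.load(open('I.pkl','rb'));p=onz(I['scene'],(313.7,251),.07);print('bowl',p)
p2,e=two(I['scene'],(313.7,251),I['side'],(308,251.5));print(p2,e)
E
python3 -m inch '[[[-1,0,0,0,0.8],[-1,0,0,0,0.8],[-1,0,0,0,0.8],[-1,0,0,0,0.8],[-1,0,0,0,0.8],[-1,0,0,0,0.8]]]' >/dev/null; python3 t.py; python3 -m inch '[[[4,0,0,0,0.8],[4,0,0,0,0.8],[0,0,0,0,0.8],[0,0,0,0,0.8]]]' >/dev/null; python3 t.py; python3 -m inch '[[[-1,0,0,0,0.8],[-1,0,0,0,0.8],[-1,0,0,0,0.8],[-1,0,0,0,0.8],[-1,0,0,0,0.8],[-1,0,0,0,0.8],[-1,0,0,0,0.8],[-1,0,0,0,0.8]]]' >/dev/null; python3 t.py;python3 -m inch '[[[0,0,-3,0,0.8],[0,0,-4,0,0.8],[0,0,-4,0,0.8],[0,0,-4,0,0.8]]]' >/dev/null; python3 t.py;python3 -m inch '[[[0,0,-4,0,0.8],[0,0,-4,0,0.8],[0,0,-4,0,0.8],[0,0,-4,0,0.8],[0,0,0,0,0.8],[0,0,0,0,0.8]]]' >/dev/null; python3 t.py
```

```text
bowl [ 0.49320052 -0.05033554  0.07      ]
[ 0.50101645 -0.05201668  0.07363953] 0.006021910031133075
[ 0.525  -0.1939  0.2349] tilt [-0.1323  0.1347] 29.95
[ 0.5185 -0.1844  0.159 ] tilt [-0.1248  0.1298] 30.28
[ 0.5312 -0.1958  0.251 ] tilt [-0.1254  0.1298] 30.95
[ 0.523  -0.0549  0.2816] tilt [-0.1083  0.1198] 31.28
[0.5087 0.1171 0.3177] tilt [-0.0933  0.1208] 31.78
```

```bash
python3 -m inch '[[[1,0.5,-3,0,0.65],[1,0.5,-3,0.05,0.65],[1,0.5,-2,0,0.65],[1,0.5,-1,0,0.65],[1,0,0,0,0.65],[0,0,0,0,0.65],[0,0,0,0,0.65]]]' >/dev/null; python3 t.py
python3 - <<'E'
from h import *
im,i=shot('wrist','w12.png');import pickle;pickle.dump(i,open('iw.pkl','wb'))
print([np.round(proj(i,[.550-.075*d,.270+d,.0605])) for d in (-.06,-.02,.02,.06)]); go(.55,.27,.2,.075)
E
```

```text
[0.5219 0.2112 0.2835] tilt [-0.0822  0.1177] 32.37
[array([365., 237.]), array([365., 197.]), array([365., 156.]), array([365., 114.])]
shift [ 8.7   3.78 -4.73] yaw now 0.054 turn -0.021
```

View pics/w12.png

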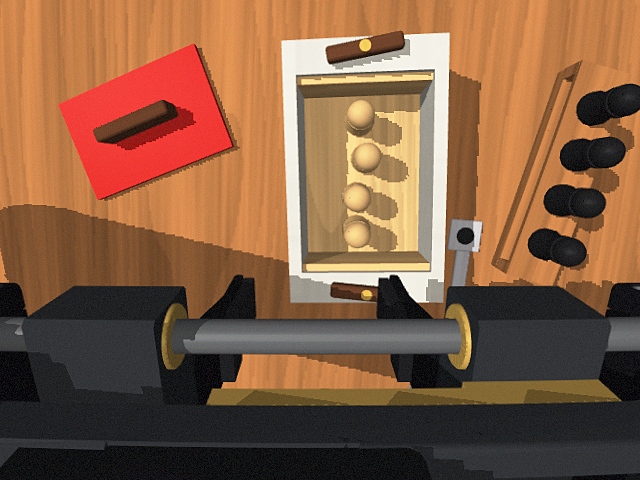

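```bash
cat > pw.py <<'E'
from h import *
import pickle
i=pickle.load(open('iw.pkl','rb'));P=[onz(i,u,.0605) for u in [(360,114),(367,155),(357,196),(357,232)]]
E
python3 - <<'E'
from pw import *
print(np.round(P,4)); print(onz(i,(365,45),.0975),onz(i,(366,295),.0975))
go(P[3][0],P[3][1],.12,.06)
E
```

```text
[[0.5404 0.3294 0.0605]
 [0.55   0.2909 0.0605]
 [0.5431 0.2504 0.0605]
 [0.5457 0.2143 0.0605]]
[0.53962212 0.38096239 0.0975    ] [0.55687444 0.16065398 0.0975    ]
shift [16.    3.67  1.75] yaw now 0.054 turn -0.006
```

```bash
python3 -m inch '[[[2,1,0.5,0,0.6],[3,1.5,0.6,0,0.6],[3,1.2,0.6,0,0.6],[3,0,0,0,0.6],[3,0,0,0,0.6],[1.5,0,0,0,0.6],[0,0,0,0,0.6],[0,0,0,0,0.6]]]' >/dev/null; python3 t.py
python3 - <<'E'
from pw import *
go(P[3][0],P[3][1],.058,.06)
E
```

```text
[0.5556 0.2027 0.1248] tilt [-0.0691  0.1166] 33.08
shift [ 6.82 -0.51 -0.38] yaw now 0.041 turn -0.019
```

```bash
python3 -m inch '[[[1.5,-0.5,-0.4,0,0.6],[1.5,-0.2,-0.2,0,0.6],[1.5,0,0,0,0.6],[1,0,0,0,0.6],[0,0,0,0,0.6],[0,0,0,0,0.6]]]' ; python3 t.py
python3 - <<'E'
from pw import *
go(P[3][0],P[3][1],.058,.06)
E
```

```text
time: 33.58
position: [0.5531, 0.2115, 0.079]
tool_rot: [0.508, 0.549, -0.473, 0.465]
ft_force: [-0.7, -0.3, 1.4]
grip_width: 0.0524
[0.5531 0.2115 0.079 ] tilt [-0.0513  0.1183] 33.58
shift [ 2.16 -0.64 -0.04] yaw now 0.036 turn -0.024
```

```bash
python3 -m inch '[[[1,-0.6,0,0,0.6],[0.8,-0.3,0,0,0.6],[0.5,0,0,0,0.6],[0,0,0,0,0.6],[0,0,0,0,0],[0,0,0,0,0],[0,0,0,0,0],[0,0,0,0,0]]]' 20; python3 t.py
python3 - <<'E'
from pw import *
go(P[3][0],P[3][1],.058,.06)
E
```

```text
time: 34.25
position: [0.5494, 0.2135, 0.062]
tool_rot: [0.512, 0.546, -0.47, 0.468]
ft_force: [-1.4, -0.5, -0.6]
grip_width: 0.0335
[0.5494 0.2135 0.062 ] tilt [-0.0376  0.1199] 34.25
shift [ 0.42 -0.35 -0.04] yaw now 0.035 turn -0.025
```

```bash
python3 -m inch '[[[0.6,-0.3,0,0,0.1],[0,0,0,0,0],[0,0,0,0,0],[0,0,0,0,0],[0,0,0,0,0]]]' 30; python3 t.py; python3 -m inch '[[[-2,0,0,0,0],[-3,0,0,0,0],[-3,0,0,0,0],[-3,0,0,0,0],[-1,0,0,0,0],[0,0,0,0,0]]]' 30;python3 - <<'E'
from pw import *
go(.496,-.0505,.16,.06);st()
E
```

```text
time: 34.67
position: [0.547, 0.2143, 0.0567]
tool_rot: [0.513, 0.546, -0.469, 0.469]
ft_force: [-0.1, -0.4, 2.4]
grip_width: 0.0256
[0.547  0.2143 0.0567] tilt [-0.0345  0.1202] 34.67
time: 35.17
position: [0.5484, 0.1992, 0.1765]
tool_rot: [0.51, 0.548, -0.472, 0.466]
ft_force: [-0.4, -0.3, -0.1]
grip_width: 0.0259
shift [-1.09 -6.04 24.82] yaw now 0.035 turn -0.025
t 35.17 p [0.5484 0.1992 0.1765] R [[-0.05, 1.0, 0.03], [0.12, 0.04, -0.99], [-0.99, -0.04, -0.12]] F [-0.4 -0.3 -0.1] w 0.0259 q [ 0.09  0.55  1.59  0.14  1.04 -0.01]
```

```bash
python3 -m inch '[[[0,-0.8,2,0,0],[0,-0.8,3,0,0],[0,-0.8,3.5,0,0],[0,-0.8,3.5,0,0],[0,-0.6,3.5,0,0],[0,-0.6,3,0,0],[0,-0.4,2,0,0],[0,0,1,0,0]]]' 30;python3 - <<'E'
from pw import *
go(.497,-.051,.16,.06);st()
im,i2=shot('wrist','w13.png');print(green('w13.png'))
E
```

```text
time: 35.83
position: [0.5032, -0.0189, 0.1462]
tool_rot: [0.508, 0.552, -0.469, 0.467]
ft_force: [0.0, 0.4, -0.4]
grip_width: 0.0258
shift [-1.73 -0.82  2.99] yaw now 0.044 turn -0.016
t 35.83 p [ 0.5032 -0.0189  0.1462] R [[-0.05, 1.0, 0.04], [0.12, 0.04, -0.99], [-0.99, -0.04, -0.12]] F [ 0.   0.4 -0.4] w 0.0258 q [-0.32  0.52  1.78  0.13  0.93 -0.44]
[([214, 211, 205, 99, 10429], [315.2, 252.9]), ([266, 354, 101, 34, 2550], [315.9, 371.6])]
```

Run:
```python
from pw import *
i=camera_info('wrist');print(onz(i,(316.5,211),.07),onz(i,(214,300),.07),onz(i,(419,300),.07))
go(.482,-.066,.105)
```

```text
[0.49874709 0.01579053 0.07      ] [ 0.43423729 -0.04574121  0.07      ] [ 0.56682934 -0.03791273  0.07      ]
shift [ 3.61 -2.21  4.99] yaw now 0.044
```

```bash
python3 -m inch '[[[0.3,-1,2.5,0,0],[0.8,-1,2.5,0,0],[1,-0.3,0.4,0,0],[1,0,0,0,0],[0.8,0,0,0,0],[0,0,0,0,0]]]' 30;python3 - <<'E'
from pw import *
go(.481,-.071,.095)
E
```

```text
time: 36.38
position: [0.4825, -0.0677, 0.0979]
tool_rot: [0.509, 0.552, -0.468, 0.466]
ft_force: [-1.2, 0.6, -0.4]
grip_width: 0.0261
shift [ 0.25 -0.15  0.36] yaw now 0.044
```

```bash
python3 -m inch '[[[0.3,0,0,0,0],[0,0,0,0,0.6],[0,0,0,0,0.6],[0,0,0,0,0.6],[0,0,0,0,0.6],[-3,0,0,0,0.6],[-3,0,0,0,0.6],[-1,0,-2,0,0.6]]]' >/dev/null; python3 -m inch '[[[0,0.7,-3.5,0,0.6],[0,0.7,-3.5,0,0.6],[0,0.7,-3.5,0,0.6],[0,0.7,-3.5,0,0.6],[0,0.7,-3.5,0,0.6],[0,0.7,-3.5,0,0.6],[0,0.7,-3.5,0,0.6],[0,0,-1,0,0.6]]]';python3 t.py;python3 - <<'E'
from pw import *
go(P[2][0]+.001,P[2][1],.1,.06)
E
```

```text
time: 37.72
position: [0.5311, 0.2101, 0.2075]
tool_rot: [0.514, 0.547, -0.466, 0.469]
ft_force: [-0.5, -0.2, 0.2]
grip_width: 0.0517
[0.5311 0.2101 0.2075] tilt [-0.0319  0.1246] 37.72
shift [11.12  1.75 -2.6 ] yaw now 0.039 turn -0.021
```

```bash
python3 -m inch '[[[2,0.8,-1.2,0,0.6],[3,0.6,-0.9,0,0.6],[3,0.3,-0.4,0,0.6],[2,0,0,0,0.6],[0.5,0,0,0,0.6],[0,0,0,0,0.6],[0,0,0,0,0.6]]]'>/dev/null;python3 - <<'E'
from pw import *
st();go(P[2][0]+.001,P[2][1],.057,.06)
E
```

```text
t 38.3 p [0.5464 0.2545 0.1078] R [[-0.02, 1.0, 0.05], [0.12, 0.05, -0.99], [-0.99, -0.02, -0.13]] F [-0.2 -0.2  0.6] w 0.0522 q [0.19 0.66 1.62 0.17 0.87 0.03]
shift [ 4.99 -0.17  1.04] yaw now 0.048 turn -0.012
```

```bash
python3 -m inch '[[[1.2,-0.2,0.7,0,0.6],[1.2,0,0.5,0,0.6],[1.2,0,0.2,0,0.6],[1,0,0,0,0.6],[0.5,0,0,0,0.6],[0,0,0,0,0.6],[0,0,0,0,0.6]]]'>/dev/null;python3 - <<'E'
from pw import *
st();go(P[2][0]+.001,P[2][1],.057,.06)
E
```

```text
t 38.88 p [0.5501 0.2453 0.0612] R [[-0.01, 1.0, 0.04], [0.13, 0.04, -0.99], [-0.99, -0.0, -0.13]] F [-0.1  0.6 -0.3] w 0.0524 q [ 0.17  0.72  1.65  0.19  0.76 -0.01]
shift [ 0.49 -0.58 -0.48] yaw now 0.044 turn -0.016
```

```bash
python3 -m inch '[[[0.6,-0.6,-0.6,0,0.4],[0.1,-0.2,-0.2,0,0.2],[0,0,0,0,0],[0,0,0,0,0],[0,0,0,0,0],[0,0,0,0,0],[0,0,0,0,0]]]' 30 >/dev/null;python3 - <<'E'
from pw import *
st();go(P[2][0]+.001,P[2][1],.057,.06)
E
```

```text
t 39.47 p [0.5416 0.256  0.0566] R [[-0.0, 1.0, 0.05], [0.13, 0.05, -0.99], [-0.99, 0.0, -0.13]] F [-0.3  0.6 -0.3] w 0.0257 q [0.19 0.73 1.66 0.19 0.74 0.01]
shift [-0.11  0.22  0.56] yaw now 0.046 turn -0.014
```

```bash
python3 -m inch '[[[-1.5,0,0,0,0],[-3,0,0,0,0],[-3,0,0,0,0],[-3,0,0,0,0],[-1,-0.3,2,0,0],[0,-0.6,3,0,0],[0,-0.6,3.5,0,0],[0,-0.6,3.5,0,0]]]' 35 >/dev/null; python3 -m inch '[[[0,-0.6,3.5,0,0],[0,-0.6,3.5,0,0],[0,-0.5,3.5,0,0],[0,-0.3,3,0,0],[0,0,2,0,0],[0,0,0,0,0]]]' 35 >/dev/null;python3 - <<'E'
from pw import *
st();go(.481,-.035,.1)
E
```

```text
t 40.63 p [ 0.5169 -0.0455  0.142 ] R [[0.01, 1.0, 0.05], [0.13, 0.05, -0.99], [-0.99, 0.01, -0.12]] F [ 0.9 -0.1 -0.2] w 0.0252 q [-0.37  0.53  1.78  0.16  0.88 -0.53]
shift [ 4.27 -3.59 -0.7 ] yaw now 0.050
```

```bash
python3 -m inch '[[[0.8,0,-0.4,0,0],[1.2,0,-0.2,0,0],[1.2,0,0,0,0],[1,0,0,0,0],[0,0,0,0,0],[0,0,0,0,0]]]' 35 >/dev/null;python3 t.py
```

```text
[ 0.5163 -0.0295  0.099 ] tilt [0.0075 0.1275] 41.13
```

```bash
python3 -m inch '[[[0.3,0,0.3,0,0],[0,0,0,0,0.6],[0,0,0,0,0.6],[0,0,0,0,0.6],[0,0,0,0,0.6],[-3,0,0,0,0.6],[-3,0,0,0,0.6],[-1,0,-2,0,0.6]]]' >/dev/null; python3 -m inch '[[[0,0.5,-3.5,0,0.6],[0,0.5,-3.5,0,0.6],[0,0.5,-3.5,0,0.6],[0,0.5,-3.5,0,0.6],[0,0.5,-3.5,0,0.6],[0,0.5,-3.5,0,0.6],[0,0.5,-3.5,0,0.6],[0,0,-3,0,0.6]]]' >/dev/null;python3 t.py;python3 - <<'E'
from pw import *
im,i=shot('wrist','w14.png')
print([np.round(proj(i,p)) for p in P])
go(P[1][0]+.001,P[1][1],.1,.06)
E
```

```text
[0.5407 0.2608 0.2111] tilt [0.0177 0.1259] 42.47
[array([315., 163.]), array([325., 211.]), array([315., 259.]), array([316., 301.])]
shift [11.46  0.93 -0.96] yaw now 0.041 turn -0.019
```

```bash
python3 -m inch '[[[2,0.4,-0.5,0,0.6],[3,0.3,-0.4,0,0.6],[3,0.2,0,0,0.6],[2,0,0,0,0.6],[0.5,0,0,0,0.6],[0,0,0,0,0.6],[0,0,0,0,0.6]]]'>/dev/null;python3 - <<'E'
from pw import *
st();go(P[1][0]+.001,P[1][1],.057,.06)
g=cv2.cvtColor(cv2.imread('pics/w14.png'),cv2.COLOR_BGR2GRAY)
c=cv2.HoughCircles(cv2.medianBlur(g,3)[100:280,230:400],cv2.HOUGH_GRADIENT,1,25,param1=80,param2=15,minRadius=11,maxRadius=22);print(c[0]+[230,100,0] if c is not None else None)
E
```

```text
t 43.1 p [0.5514 0.2954 0.109 ] R [[0.02, 1.0, 0.05], [0.13, 0.05, -0.99], [-0.99, 0.03, -0.13]] F [-0.4 -0.1 -0.2] w 0.0527 q [0.25 0.66 1.6  0.17 0.83 0.09]
shift [ 5.09 -0.23  1.12] yaw now 0.051 turn -0.009
[[327.5        207.5         21.39999962]
 [313.5        164.5         18.        ]
 [352.5        179.5         12.89999962]]
```

Pawns 0 and 1 are where predicted.

```bash
python3 -m inch '[[[1.2,-0.2,0.6,0,0.6],[1.2,0,0.4,0,0.6],[1.2,0,0.1,0,0.6],[1,0,0,0,0.6],[0.5,0,0,0,0.6],[0,0,0,0,0.6],[0,0,0,0,0.6]]]'>/dev/null;python3 - <<'E'
from pw import *
st();go(P[1][0]+.001,P[1][1],.057,.06)
E
```

```text
t 43.68 p [0.5563 0.2908 0.0597] R [[0.04, 1.0, 0.05], [0.14, 0.05, -0.99], [-0.99, 0.04, -0.13]] F [ 0.6  0.2 -0.2] w 0.0521 q [0.24 0.74 1.62 0.19 0.72 0.06]
shift [ 0.25 -0.54 -0.  ] yaw now 0.048 turn -0.012
```

```bash
python3 -m inch '[[[0.4,-0.6,0,0,0.4],[0,-0.1,0,0,0.2],[0,0,0,0,0],[0,0,0,0,0],[0,0,0,0,0],[0,0,0,0,0],[0,0,0,0,0]]]' 35 ;python3 -m inch '[[[-1.5,0,0,0,0],[-3,0,0,0,0],[-3,0,0,0,0],[-3,0,0,0,0],[-1,-0.3,2,0,0],[0,-0.6,3,0,0],[0,-0.5,3.5,0,0],[0,-0.5,3.5,0,0]]]' 35 >/dev/null; python3 -m inch '[[[0,-0.5,3.5,0,0],[0,-0.5,3.5,0,0],[0,-0.5,3.5,0,0],[0,-0.5,3.5,0,0],[0,0,3,0,0],[0,0,0,0,0]]]' 35 >/dev/null;python3 - <<'E'
from pw import *
st();go(.518,-.070,.1)
E
```

```text
time: 44.27
position: [0.5494, 0.2918, 0.0568]
tool_rot: [0.53, 0.535, -0.441, 0.488]
ft_force: [0.9, 0.2, -0.4]
grip_width: 0.0254
t 45.43 p [ 0.5265 -0.0236  0.1372] R [[0.05, 1.0, 0.06], [0.13, 0.06, -0.99], [-0.99, 0.06, -0.13]] F [ 0.9  0.1 -1.1] w 0.0258 q [-0.34  0.53  1.8   0.2   0.82 -0.54]
shift [ 3.02 -1.33  5.03] yaw now 0.057
```

```bash
python3 -m inch '[[[-0.8,-0.4,1.5,0,0],[-0.3,-0.4,1.7,0,0],[0,-0.3,1.5,0,0],[0,0,0,0,0],[1,0,0,0,0],[1,0,0,0,0],[1,0,0,0,0],[0,0,0,0,0]]]' 35 >/dev/null;python3 - <<'E'
from pw import *
st();go(.518,-.070,.098)
E
```

```text
t 46.1 p [ 0.5199 -0.0697  0.1104] R [[0.06, 1.0, 0.06], [0.13, 0.05, -0.99], [-0.99, 0.06, -0.13]] F [-0.7  0.5  0. ] w 0.0257 q [-0.43  0.58  1.82  0.21  0.76 -0.64]
shift [ 1.21 -0.26  0.18] yaw now 0.053
```

```bash
python3 -m inch '[[[1.1,0,0,0,0],[0.2,0,0,0,0.6],[0,0,0,0,0.6],[0,0,0,0,0.6],[0,0,0,0,0.6],[-3,0,0,0,0.6],[-3,0,0,0,0.6],[-2,0,-2,0,0.6]]]' >/dev/null; python3 -m inch '[[[0,0.3,-3.5,0,0.6],[0,0.3,-3.5,0,0.6],[0,0.3,-3.5,0,0.6],[0,0.3,-3.5,0,0.6],[0,0.3,-3.5,0,0.6],[0,0.3,-3.5,0,0.6],[0,0.3,-3.5,0,0.6],[0,0.2,-3.5,0,0.6]]]' >/dev/null;python3 -m inch '[[[0,0,-3.5,0,0.6],[0,0,-2,0,0.6],[0,0,0,0,0.6]]]' >/dev/null;python3 t.py;python3 - <<'E'
from pw import *
go(P[0][0]+.001,P[0][1],.1,.06)
E
```

```text
[0.5212 0.2938 0.2387] tilt [0.0705 0.1408] 47.68
shift [14.34  1.1  -1.51] yaw now 0.049 turn -0.011
```

```bash
python3 -m inch '[[[2,0.4,-0.7,0,0.6],[3,0.3,-0.6,0,0.6],[3,0.3,-0.3,0,0.6],[3,0,0,0,0.6],[2,0,0,0,0.6],[0.5,0,0,0,0.6],[0,0,0,0,0.6],[0,0,0,0,0.6]]]'>/dev/null;python3 - <<'E'
from pw import *
st();go(P[0][0]+.001,P[0][1],.057,.06)
E
```

```text
t 48.35 p [0.5435 0.3297 0.1096] R [[0.08, 0.99, 0.06], [0.14, 0.05, -0.99], [-0.99, 0.09, -0.14]] F [0.  0.6 0.7] w 0.052 q [0.32 0.66 1.62 0.16 0.75 0.15]
shift [ 5.17 -0.68  0.74] yaw now 0.052 turn -0.008
```

```bash
python3 -m inch '[[[1.2,-0.5,0.4,0,0.6],[1.2,-0.3,0.3,0,0.6],[1.2,-0.2,0.1,0,0.6],[1,0,0,0,0.6],[0.5,0,0,0,0.6],[0,0,0,0,0.6],[0,0,0,0,0.6]]]'>/dev/null;python3 - <<'E'
from pw import *
st();go(P[0][0]+.001,P[0][1],.057,.06)
E
```

```text
t 48.93 p [0.546  0.3279 0.067 ] R [[0.1, 0.99, 0.06], [0.15, 0.05, -0.99], [-0.98, 0.11, -0.14]] F [-0.7 -0.1  0. ] w 0.0527 q [0.31 0.72 1.65 0.18 0.64 0.12]
shift [ 0.96 -0.56 -0.04] yaw now 0.049 turn -0.011
```

```bash
python3 -m inch '[[[0.7,-0.6,0,0,0.5],[0.5,-0.2,0,0,0.2],[0,0,0,0,0],[0,0,0,0,0],[0,0,0,0,0],[0,0,0,0,0],[0,0,0,0,0]]]' 35 ;python3 t.py
```

```text
time: 49.52
position: [0.5397, 0.3301, 0.0557]
tool_rot: [0.547, 0.522, -0.42, 0.502]
ft_force: [0.1, 0.4, -0.6]
grip_width: 0.0258
[0.5397 0.3301 0.0557] tilt [0.1033 0.1489] 49.52
```

```bash
python3 -m inch '[[[-1.5,0,0,0,0],[-3,0,0,0,0],[-3,0,0,0,0],[-3,0,0,0,0],[-2,-0.3,2,0,0],[0,-0.5,3,0,0],[0,-0.5,3.5,0,0],[0,-0.5,3.5,0,0]]]' 35 >/dev/null; python3 -m inch '[[[0,-0.5,3.5,0,0],[0,-0.5,3.5,0,0],[0,-0.5,3.5,0,0],[0,-0.5,3.5,0,0],[0,-0.3,3.5,0,0],[0,0,1.5,0,0],[0,0,0,0,0]]]' 35 >/dev/null;python3 - <<'E'
from pw import *
st();go(.481,-.036,.14)
E
```

```text
t 50.77 p [ 0.5122 -0.0092  0.1373] R [[0.12, 0.99, 0.07], [0.15, 0.06, -0.99], [-0.98, 0.13, -0.14]] F [ 0.4  0.  -0.6] w 0.0259 q [-0.34  0.5   1.89  0.28  0.71 -0.62]
shift [-1.04 -3.2   2.38] yaw now 0.056
```

```bash
python3 -m inch '[[[-0.8,-1.2,0.8,0,0],[-0.3,-1.2,0.8,0,0],[0,-0.6,0.4,0,0],[0,0,0,0,0],[1,0,0,0,0],[1,0,0,0,0],[1,0,0,0,0],[0,0,0,0,0]]]' 35 >/dev/null;python3 - <<'E'
from pw import *
st();go(.481,-.036,.097)
E
```

```text
t 51.43 p [ 0.4885 -0.0264  0.1128] R [[0.13, 0.99, 0.07], [0.15, 0.05, -0.99], [-0.98, 0.14, -0.14]] F [ 0.5  0.  -0.3] w 0.0258 q [-0.4   0.53  1.96  0.33  0.61 -0.73]
shift [ 1.32 -1.01  1.11] yaw now 0.054
```

```bash
python3 -m inch '[[[0.6,-0.8,0.8,0,0],[0.5,-0.3,0.4,0,0],[0.3,0,0,0,0],[0,0,0,0,0]]]' 35 >/dev/null;python3 t.py; python3 -m inch '[[[0,0,0,0,0.6],[0,0,0,0,0.6],[0,0,0,0,0.6],[0,0,0,0,0.6],[-3,0,0,0,0.6],[-3,0,0,0,0.6],[-3,0,0,0,0.6],[-3,0,-1,0,0.6]]]' >/dev/null;python3 -m inch '[[[-3,0,-3,0,0.6],[-2,0,-3,0,0.6],[0,0,-3,0,0.6],[0,0,-2,0,0.6],[0,0,0,0,0.6],[0,0,0,0,0.6]]]' >/dev/null;python3 - <<'E'
from pw import *
st();im,i=shot('wrist','w20.png');shot('scene','s20.png');shot('side','d20.png')
print(green('s20.png'),green('d20.png'))
c=np.zeros((600,800,3),np.uint8)
c[:300,:400]=cv2.resize(cv2.imread('pics/w20.png'),(400,300))
c[300:,:400]=cv2.resize(cv2.imread('pics/d20.png')[140:380,180:500],(400,300),interpolation=2)
c[:300,400:]=cv2.resize(cv2.imread('pics/s20.png')[200:440,120:440],(400,300),interpolation=2)
c[300:,400:]=cv2.resize(cv2.imread('pics/s20.png')[170:380,380:640],(400,300),interpolation=2)
cv2.imwrite('pics/c20.png',c)
E
```

```text
[ 0.4824 -0.0348  0.0963] tilt [0.1305 0.1461] 51.77
t 52.93 p [0.4531 0.0613 0.291 ] R [[0.14, 0.99, 0.07], [0.15, 0.05, -0.99], [-0.98, 0.15, -0.14]] F [-0.3  0.2 -0.7] w 0.052 q [-0.23  0.16  1.86  0.21  1.02 -0.39]
[([278, 235, 65, 52, 1460], [307.2, 259.9]), ([27, 317, 17, 58, 315], [39.4, 350.0])] [([191, 74, 36, 22, 340], [208.0, 83.9]), ([293, 236, 45, 21, 474], [314.7, 243.7]), ([282, 252, 55, 29, 600], [307.0, 268.5]), ([468, 419, 65, 61, 830], [498.3, 452.0])]
```

Run:
```python
from pw import *
I=pickle.load(open('I.pkl','rb'));s=I['scene'];w=camera_info('wrist')
A=cv2.imread('pics/s11.png').astype(int);B=cv2.imread('pics/s20.png').astype(int)
for p in P:
    u,v=np.round(proj(s,p)).astype(int);print((u,v),A[v-3:v+4,u-3:u+4].mean((0,1)).round(),B[v-3:v+4,u-3:u+4].mean((0,1)).round())
im=cv2.imread('pics/w20.png')
for f,i,c in (('w20.png',w,None),):
    print('bowl proj',proj(w,[.499,-.053,.07]),proj(w,[.569,-.053,.07]),green(f))
    u,v=np.round(proj(w,[.499,-.053,.07])).astype(int);r=int(np.linalg.norm(proj(w,[.569,-.053,.07])-(u,v)))
    h=cv2.cvtColor(im,cv2.COLOR_BGR2HSV);m=np.zeros(im.shape[:2],np.uint8);cv2.circle(m,(int(u),int(v)),r-4,255,-1)
    tan=cv2.inRange(h,(8,40,90),(28,200,255))&m
    D,lab,stt,cc=cv2.connectedComponentsWithStats(cv2.morphologyEx(tan,cv2.MORPH_OPEN,np.ones((5,5))))
    for k in range(1,D):
        if stt[k][4]>60: print(stt[k],cc[k].round())
    g=cv2.medianBlur(cv2.cvtColor(im,cv2.COLOR_BGR2GRAY),3);g[m==0]=0
    H=cv2.HoughCircles(g[max(v-r,0):v+r,u-r:u+r],cv2.HOUGH_GRADIENT,1,14,param1=80,param2=14,minRadius=8,maxRadius=22);print(r,H)
    x=im[max(v-r,0):v+r:5,u-r:u+r:4]
    t=tan[max(v-r,0):v+r:5,u-r:u+r:3];print('\n'.join(''.join('#' if q else '.' for q in row) for row in t))
```

```text
(np.int64(502), np.int64(267)) [ 92. 128. 159.] [ 62.  85. 104.]
(np.int64(485), np.int64(271)) [ 96. 134. 166.] [ 69.  97. 119.]
(np.int64(464), np.int64(269)) [ 93. 129. 160.] [ 77. 101. 122.]
(np.int64(447), np.int64(270)) [ 95. 132. 164.] [ 76. 100. 119.]
bowl proj [323.56620699 344.14758979] [386.55697128 343.19762638] [([271, 283, 101, 36, 2126], [327.2, 300.9]), ([263, 354, 122, 35, 3321], [322.0, 371.5])]
[294 302  41  18 474] [317. 312.]
[321 354  27  15 315] [335. 361.]
[293 389  63  13 659] [324. 394.]
62 [[[62.5 29.5  9.6]
  [67.5 70.5 11.8]
  [42.5 39.5 12.2]]]
..........................................
..........................................
..........................................
..........................................
...................###....................
.................#######..................
...........##############.................
.....###.##########..###.###..............
..........................................
..........................................
..........................................
..........................................
..........................................
..........................................
..........................................
...................##########....#####....
.....................###.####.............
......................#####...............
..........................................
..........................................
..........................................
..........................................
..........######################..........
.............################.............
..........................................
```

```bash
python3 -m inch '[[[-1,0.5,4,0,0.6],[-1,0.5,4,0,0.6],[-1,0.5,4,0,0.6],[-1,0.5,4,0,0.6],[0,0.5,2,0,0.6],[0,0,0,0,0.6],[0,0,0,0,0.6]]]' >/dev/null;python3 t.py;python3 - <<'E'
from pw import *
w=camera_info('wrist');im,_=shot('wrist','w21.png')
g=green('w21.png');print(g)
u,v=np.round(proj(w,[.499,-.053,.07])).astype(int);r=int(np.linalg.norm(proj(w,[.569,-.053,.07])-(u,v)));print(u,v,r)
h=cv2.cvtColor(im[:,:,::-1].copy(),cv2.COLOR_BGR2HSV)
tan=cv2.inRange(h,(8,40,60),(28,200,255))
t=tan[max(v-r-5,0):v+r+5:4,u-r-5:u+r+5:2];print('\n'.join(''.join('#' if q else '.' for q in row) for row in t))
s=pickle.load(open('I.pkl','rb'))['scene'];im,_=shot('scene','s21.png')
h=cv2.cvtColor(im[:,:,::-1].copy(),cv2.COLOR_BGR2HSV);print(green('s21.png'))
t=cv2.inRange(h,(8,40,60),(28,200,255))[225:292:2,270:355];print('\n'.join(''.join('#' if q else '.' for q in row) for row in t))
E
```

```text
[ 0.4841 -0.1345  0.3021] tilt [0.1277 0.1491] 53.67
[([240, 92, 134, 138, 9373], [307.5, 163.4])]
304 158 66
#######################################################################
#######################################################################
###########################....................########################
#####################...............................###################
###################....................................################
###############...........................................#############
##############..............................................###########
############..................................................#########
##################..............................................#######
#####################............######..........................######
#############################..##########.........................#####
#################################..#######..........................###
##########################################..........................###
#####..########################################.......
[... 3911 characters left out ...]
############
##############....................###########......................##################
################................................................#####################
###################...........................................#######################
######################.....................................##########################
#########################..............................##############################
###############################..................#############..............#########
##########################################################......................#####
#######################################################............................##
```

Run:
```python
from pw import *
for f,(y0,y1,x0,x1,sy,sx) in {'w21.png':(70,240,215,385,4,2),'s21.png':(215,295,265,355,2,1)}.items():
    h=cv2.cvtColor(cv2.imread('pics/'+f),cv2.COLOR_BGR2HSV)[y0:y1:sy,x0:x1:sx]
    print(f);print('\n'.join(''.join('.' if not(8<=q[0]<=28 and q[2]>60) else ('O' if q[1]<125 else '-') for q in r) for r in h))
```

```text
w21.png
-------------------------------------------------------------------------------------
-------------------------------------------------------------------------------------
-------------------------------------------------------------------------------------
-------------------------------------------------------------------------------------
-------------------------------------------------------------------------------------
-------------------------------------------------------------------------------------
-------------------------------------..................------------------------------
-------------------------------O............................-------------------------
----------------------------....................................---------------------
-------------------------.........................................-------------------
-----------------------..............................................----------------
---------------------..................................................--------------
------------------OOOOOOO...................................
[... 5553 characters left out ...]
..........................................---------------------
------------------------...........................................-----------------------
---------------------------.....................................--------------------------
------------------------------..............................-----OOOOOOOOOOOOOOOOO--------
------------------------------------..................-------OOOOOOOOOOOOOOOOOOOOOOOOO----
-----------------------------------------------------------OOOOOOOOOOOOOOOOOOOOOOOOOOOOOO-
---------------------------------------------------------OOOOOOOOOOOOOOOOOOOOOOOOOOOOOOOOO
--------------------------------------------------------OOOOOOOOOOOOOOOOOOOOOOOOOOOOOOOOOO
```

Run:
```python
from pw import *
s=pickle.load(open('I.pkl','rb'))['scene'];w=camera_info('wrist')
p,e=two(s,(323,232.5),w,(256,132));print('head',p,e)
a=onz(w,(240,160),.07);b=onz(w,(374,160),.07);t=onz(w,(307,92),.07);print(a,b,t)
c=np.array([(a[0]+b[0])/2,t[1]-.07]);d=p[:2]-c;print('c',c,'r',np.linalg.norm(d))
```

```text
head [ 0.4502405  -0.03062015  0.08315003] 0.0009024436730093938
[ 0.43495884 -0.05670519  0.07      ] [ 0.57234076 -0.04883766  0.07      ] [0.4989664 0.0140073 0.07     ]
c [ 0.5036498 -0.0559927] r 0.05912968848371706
```

Run:
```python
from pw import *
s=pickle.load(open('I.pkl','rb'))['scene'];im=cv2.imread('pics/s21.png')
for n,(x0,x1,y0,y1) in dict(a=(515,545,238,275),b=(412,432,245,280)).items():
    c=im[y0:y1,x0:x1].astype(int);m=(c.sum(2)<230)&(c[:,:,2]>c[:,:,0]*1.35)
    ys,xs=np.nonzero(m);W=np.array([onz(s,(x+x0,y+y0),.0975)[:2] for x,y in zip(xs,ys)])
    d=np.linalg.svd(W-W.mean(0))[2][0];print(n,len(W),np.arctan2(-d[0],d[1]))
im,_=shot('side','d21.png');B=cv2.imread('pics/d21.png');A=cv2.imread('pics/d5.png');S5=cv2.imread('pics/s5.png');S=cv2.imread('pics/s21.png');S0=cv2.imread('pics/scene0.png')
D=lambda a,b,y0,y1,x0,x1:round(float((np.abs(a.astype(int)-b)[y0:y1,x0:x1].max(2)>40).mean()),3)
print('panel side',D(A,B,300,395,295,420),'panel scene',D(S5,S,258,325,140,255))
for n,b in dict(tin=(310,375,150,200),board=(345,430,240,412),glass=(288,345,320,370),rack_opener=(322,410,395,565)).items(): print(n,D(S0,S,*b))
h=cv2.cvtColor(S,cv2.COLOR_BGR2HSV)
st()
```

```text
a 177 -1.9937037433106692
b 98 -1.6183278468160838
panel side 0.066 panel scene 0.018
tin 0.239
board 0.227
glass 0.111
rack_opener 0.001
t 53.82 p [ 0.4836 -0.1317  0.3023] R [[0.13, 0.99, 0.07], [0.15, 0.05, -0.99], [-0.98, 0.14, -0.14]] F [-0.2 -0.  -0. ] w 0.052 q [-0.61  0.25  1.7   0.21  1.18 -0.75]
```

Run:
```python
from pw import *
G=lambda f:cv2.Canny(cv2.imread('pics/'+f),60,150)
S0,S,S3=[G(f) for f in('scene0.png','s21.png','s11.png')]
def mt(n,A,B,y0,y1,x0,x1,k=10):
    r=cv2.matchTemplate(cv2.GaussianBlur(B,(3,3),0)[y0-k:y1+k,x0-k:x1+k],cv2.GaussianBlur(A,(3,3),0)[y0:y1,x0:x1],cv2.TM_CCOEFF_NORMED);_,v,_,l=cv2.minMaxLoc(r);print(n,round(v,2),(l[0]-k,l[1]-k))
for n,b in dict(tin=(308,378,150,202),board=(345,430,240,412),glass=(288,345,320,370),opener=(325,345,395,440),rack=(325,405,437,562)).items(): mt(n,S0,S,*b)
mt('panel',G('s5.png'),S,258,325,140,255);mt('panel side',G('d5.png'),G('d21.png'),300,390,298,410)
A,B=cv2.imread('pics/s11.png').astype(int),cv2.imread('pics/s21.png').astype(int)
for im in (A,B):
    c=im[236:276,512:552];m=(c.sum(2)<250)&(c[:,:,2]>c[:,:,0]*1.35);print('\n'.join(''.join('#' if q else '.' for q in r) for r in m[::2]));print()
```

```text
tin 0.7 (0, 0)
board 0.86 (0, 0)
glass 0.78 (0, 0)
opener 0.99 (0, 0)
rack 0.99 (0, 0)
panel 0.89 (0, 0)
panel side 0.87 (0, 0)
........................................
........................................
........................................
........................................
.........####...........................
.........######.........................
.........#######........................
...........#####........................
............####........................
..............###.......................
...............########.................
#...............#########...............
##................########..............
###.................########............
####.................########...........
#####.................#####.............
######..................................
#######.................................
########................................
#########...............................

........................................
........................................
........................................
........................................
.........####...........................
.........######.........................
.........########.......................
...........#####........................
............####........................
..............###.......................
...............########.................
#................########...............
##................########..............
###................#########............
####.................########...........
#####.................#####.............
######..................................
#######.................................
########................................
#########...............................
```

Button a has not moved (the odd angle came from shadow in the mask), and the panel and all bystanders match with zero shift. Handing in.

```bash
python3 -c "
from rig import robot
print(robot.hand_in())"
```

```text
the job is handed in; nothing more can be done
None
```

The job is handed in at about 54 s of the 210 s allowed. `hand_in()` gives no verdict, so success is judged only from my own checks.

**What I did**
- **Buttons:** I gripped each bar over its screw and turned it aside, a to about -1.40 rad and b to about +1.46 rad from locked.
- **Panel:** I lifted it out by its handle and laid it handle up on the cork mat.
- **Bowl:** It was knocked about 5 cm aside during the run, so I measured it again. I then gripped its foot, tipped it over the mat's edge to about 90°, carried it clear and let it roll upright.
- **Pawns:** All four were present, and I put each one into the bowl.

**Last checks**
- **Box:** It is empty; all four spots where the pawns stood have changed in the picture.
- **Panel, tin, chessboard, glass, opener, rack:** Each matches its earlier picture with zero pixel shift. The panel was compared with just after it was laid down, the others with the start.
- **Button a:** Its outline is the same as it was right after the panel came out.
- **Bowl:** Upright, with the four pawns in a heap inside. One leans on the rim with its head 59 mm from the bowl's axis and 83 mm above the shelf. I estimate its middle at 45–50 mm, inside the 62 mm limit.

**What failed or disagreed**
- **Button a angle:** The first angle reading in the final check gave -1.99 rad, past its stop. Shadow and the dark box interior had got into the colour mask; the outline comparison settled it.
- **Tin, chessboard and glass:** A plain pixel difference flagged these (11–24% of pixels changed). I put that down to arm shadow, since the edge match showed no shift.
- **Bowl heap:** I checked this only from colour masks and ray measurements, because the picture limit was reached before the last view. I did not count the pawns there one by one.
- **Tool tilt:** The gripper drifted to about 0.2 rad from vertical by the end, because the moves cannot correct it. It did not get in the way.

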